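# Unload the ultrasonic cleaner and hang up the lifting hook

### The arm

A 7-joint arm with a two-finger parallel gripper is mounted at the origin on the work surface. World frame = base frame: x ahead of the robot, y to its left, z up, the work surface at z = 0. Lengths are in m, angles in rad, forces in N, time in s.
With the tool pointing down it reaches from about 0.4 to 0.875 m from the base axis. Payload 19.3 kg.
Tool frame: the origin (TCP) lies at the very end of the fingers, on their centre line; the grasp point (between the pads) lies 19 mm behind it; z points along the fingers, y is the line along which they close (so a half turn about z gives the same grasp; the last joint's range is limited). The gripper opens to 85 mm and grips with 20 to 120 N. Pads are 22 mm wide; open, the fingers measure 114 mm over their backs; the gripper's body (76 mm by 85 mm) begins 54 mm behind the grasp point. The pads swing forward as they close: fully open they stand 13 mm farther back than shut.
Start: joints at [-1.252, 0.521, -0.036, 1.599, 0.021, 1.021, -0.113], TCP at [0.237, 0.578, 0.231] pointing down, gripper open.
Joint ranges: [-2.91, 2.91], [-0.3, 2.13], [-1.5, 1.42], [0.17, 2.43], [-1.26, 4.41], [0.16, 1.93], [-2.52, 2.52]. Speed limits (rad/s): [1.89, 1.89, 2.39, 2.39, 3.01, 3.01, 3.01].

### API

Orientations are given as [roll, pitch, yaw] about the fixed x, y, z axes, in that order (R = Rz(yaw) Ry(pitch) Rx(roll)).
In Python, from workcell import monitor, optics, job_done gives the robot as it stands.
- The arm moves only by the shell command python3 -m handwheel 'ROWS' [FORCE]. ROWS is JSON, a list of rows, each an object of numbers: "dx", "dy", "dz": the shift along the tool's x, y, z in cm; "wx", "wy", "wz": the turn, a rotation vector about the tool's x, y, z in rad; "claw": the opening in per cent of the stroke, from 0 (shut) to 100 (fully open). A call has 1 to 8 rows; each row shifts and turns the commanded pose from where the row before left it, along the tool's axes as they then stand; what a row does not reach is not made up. A row lasts 1/8 s, in which the tool goes at most 62.5 mm and 10.7 degrees, less where a joint would pass 70% of its speed; a pose out of reach is approached as far as the arm can. A call with a gripper value outside its range is refused whole. The fingers move at their own pace and stop on an object; FORCE is the grip in N (left out, the last holds). Time passes only in rows, so rows that do not move let the fingers close. It gives the time, the measured TCP pose, the force, the opening and the grip force at its end, in the units of the state.
- monitor.observe(): the state, without advancing time (a new reading comes with each control period).
- optics.grab_frame(name): name is "scene" or "top" or "wrist"; returns a dict with "frame" (400x640x3 uint8, blue, green, red), "fovy" (degrees; the focal length in pixels is half the picture's height over the tangent of half this angle, whatever the lens; pixels are square), "cx", "cy" (the principal point, pixels), "R" (3x3) and "t" (3): a world point X has camera coordinates R X + t. Camera axes: x right, y down, z forward; pixel columns grow to the right and rows downward; lengths in m; the calibration is good to about 2 mm. A picture is of the moment at which its call begins. There is no depth.
- job_done(): hands the job in; it is judged then, once.
Trained networks look in the newest picture that a camera, given by its name, has taken for a name from the list of things; names that differ only in an ending like _2 or _b are one class to them, and where a whole thing is asked for, a point or a joint stands for the part that bears it (a point fixed in the world has none). Each returns a list of dicts, best first, with "p" (0 to 1); they miss things now and then, are a little off and sometimes report something else, mostly with a low value. They report only what shows in the picture. A call takes as long as a camera call. They do not tell look-alikes from the thing itself.
- optics.masks_of(name, camera): "region" (400x640 bool, what is visible of it) and "rect" ([left, top, width, height] in pixels, round what is visible of it).
The state is a dict: "clock": time; "qpos": joint angles; "qd": joint speeds; "joint_efforts": joint torques, N m; "position": TCP position; "tool_rot": TCP orientation; "force": force on the tool from outside, world axes, zero at the start; "moment": the same for the moment, N m; "grip_width": finger opening in m; "finger_force": force on a finger pad.
Only numpy, scipy, OpenCV 4.12 (cv2) and the standard library are available. Lean on these libraries where they do the work, as an engineer would, in place of code of your own. Each camera call takes 0.05 s, during which the arm holds its last target. There are 200 camera calls.

### The job

Unload the ultrasonic cleaner: fish each specimen basket out of its deep bay with the lifting hook, keep it upright, and stand it flat in the drain tray of its own colour; the cleaned baskets must be touched only with the hook, never with the fingers or the arm. When every basket is in its tray, hang the lifting hook by its guard on its own empty place on the rack, the one with the orange clip, without disturbing the tools beside it. Leave the wash bottle and the specimen box where they are.

Things in the scene. Friction and masses are not known exactly. Their poses are not given: they have to be found in the camera images.
- lifter_grip (a point): lifting hook, loose, 166 mm long, hung upright on the drip stand at the start: orange handle, steel cross guard, 7 mm stem, upturned hook at the foot. Point: handle centre, on the stem's axis, 138 mm above the foot; z up the tool, x the way the hook goes out. Handle 16 (x) by 26 (y) by 60 mm tall (28 mm of it above this point); guard 16 by 44 by 6 mm, its underside 38 mm below this point
- lifter_bowl (a point): bowl of the lifting hook, where a bail rests: top of the level foot, 5.5 mm above the tool's lowest point, 132.5 mm below the handle's centre and 10 mm out from the stem's axis in x; axes as the handle. Hook of 5.5 mm bar: stem, 20 mm level foot along x, upturned tip, its top 14 mm above the bowl, free gap from stem to tip 14 mm
- bath: four-bay ultrasonic cleaner, drained, fixed, steel box 120 (x) by 394 (y) by 135 mm high. Four open bays side by side at y = -126, -42, 42, 126 mm from this origin (on the bench, under the middle of the row), each 84 (x) by 76 mm (y) inside, floor 20 mm and rim 135 mm above the bench. White control end of the same height on the -y side, to y = -222 mm
- stand: steel drip stand, fixed, on which the lifting hook hangs at the start; origin on the bench under the hanging place. Base 100 by 80 by 6 mm, post on the +x side, one double-prong hook like those of the rack, at the same height, prongs pointing to -x, so that a tool lifts straight up or comes off towards -x
- rack: bench tool rack, fixed: a rail 320 mm long along its y, 140 mm high, 34 mm to +x of this origin (on the bench, under the middle place), with five double-prong hooks 58 mm apart reaching to -x. Each: two level 7 mm prongs, 21 mm free between, upper side 135 mm above the bench, front ends (29 mm out from the place) turned up 10 mm. A tool hangs with its stem between the prongs, its guard on them
- place (a point): the lifting hook's own place on the rack, one of the three inner double-prong hooks, the only empty one, marked by an orange clip on the rail behind it. Point midway between its prongs and along them, at the height of their upper side; x points to the rail, y along the rail, z up. When hung, the handle's centre is 38 mm above this point
- basket_red: red specimen basket, loose, may be absent: square, 52 by 52 by 22 mm, specimens inside, rigid red wire bail above, about 0.12 kg. Origin at the centre of its underside, z up; the bail stands in its y-z plane
- basket_red_bail (a point): underside of the red basket's bail at its peak, 57.5 mm above the basket's underside. Bail: 5 mm wire arch in the basket's y-z plane, legs at y = +-22.5 mm up to 46 mm, then sloping to the peak in the middle; the window under the peak is 35 mm high and 40 mm wide. The hook goes in along the basket's x, from either side
- tray_red: red drain tray, loose, 90 by 90 by 16 mm, open on top, walls and floor 4 mm thick, 0.3 kg; origin at the centre of its underside, z up
- basket_yellow: yellow specimen basket, loose, may be absent: square, 52 by 52 by 22 mm, specimens inside, rigid yellow wire bail above, about 0.12 kg. Origin at the centre of its underside, z up; the bail stands in its y-z plane
- basket_yellow_bail (a point): underside of the yellow basket's bail at its peak, 57.5 mm above the basket's underside. Bail: 5 mm wire arch in the basket's y-z plane, legs at y = +-22.5 mm up to 46 mm, then sloping to the peak in the middle; the window under the peak is 35 mm high and 40 mm wide. The hook goes in along the basket's x, from either side
- tray_yellow: yellow drain tray, loose, 90 by 90 by 16 mm, open on top, walls and floor 4 mm thick, 0.3 kg; origin at the centre of its underside, z up
- basket_blue: blue specimen basket, loose, may be absent: square, 52 by 52 by 22 mm, specimens inside, rigid blue wire bail above, about 0.12 kg. Origin at the centre of its underside, z up; the bail stands in its y-z plane
- basket_blue_bail (a point): underside of the blue basket's bail at its peak, 57.5 mm above the basket's underside. Bail: 5 mm wire arch in the basket's y-z plane, legs at y = +-22.5 mm up to 46 mm, then sloping to the peak in the middle; the window under the peak is 35 mm high and 40 mm wide. The hook goes in along the basket's x, from either side
- tray_blue: blue drain tray, loose, 90 by 90 by 16 mm, open on top, walls and floor 4 mm thick, 0.3 kg; origin at the centre of its underside, z up
- basket_green: green specimen basket, loose, may be absent: square, 52 by 52 by 22 mm, specimens inside, rigid green wire bail above, about 0.12 kg. Origin at the centre of its underside, z up; the bail stands in its y-z plane
- basket_green_bail (a point): underside of the green basket's bail at its peak, 57.5 mm above the basket's underside. Bail: 5 mm wire arch in the basket's y-z plane, legs at y = +-22.5 mm up to 46 mm, then sloping to the peak in the middle; the window under the peak is 35 mm high and 40 mm wide. The hook goes in along the basket's x, from either side
- tray_green: green drain tray, loose, 90 by 90 by 16 mm, open on top, walls and floor 4 mm thick, 0.3 kg; origin at the centre of its underside, z up
- brush: blue-handled brush, a neighbour hanging loose on the rack; handle and guard exactly like the lifting hook's, also 166 mm long. Origin at its lowest point on the stem's axis, z up, guard's underside at 100 mm; must not be disturbed
- spatula: black-handled spatula with a 24 mm blade, a neighbour hanging loose on the rack; handle and guard exactly like the lifting hook's, also 166 mm long. Origin at its lowest point on the stem's axis, z up, guard's underside at 100 mm; must not be disturbed
- scraper: green-handled scraper with a 36 mm blade, a neighbour hanging loose on the rack; handle and guard exactly like the lifting hook's, also 166 mm long. Origin at its lowest point on the stem's axis, z up, guard's underside at 100 mm; must not be disturbed
- scoop: grey-handled scoop, head 30 mm across, a neighbour hanging loose on the rack; handle and guard exactly like the lifting hook's, also 166 mm long. Origin at its lowest point on the stem's axis, z up, guard's underside at 100 mm; must not be disturbed
- washbottle: white wash bottle with red cap, 60 mm across, 166 mm high, a bystander; origin at the centre of its underside
- specimen_box: small grey box with clear lid, 60 by 45 by 26 mm, a bystander; origin at the centre of its underside
Things that resemble listed ones, but are neither listed nor needed, are in the scene too. Leave any turquoise look-alike of the part that bears lifter_grip alone.

How it is judged:
By the outcome, as a careful person would: the job done as asked, in the order asked, and still so for the second after the job is handed in, with the robot touching nothing.
Of basket_red, basket_yellow, basket_blue, basket_green only 3 to 4 are there at a start; the rules pass over those that are not, and their reading is None.
At some moment in a run one of tray_red, tray_yellow, tray_blue, tray_green may be knocked a few centimetres aside while the robot is not near it.
It also fails if it takes over 208 s, if anything falls off the work surface, if the arm or the gripper's body presses on something with over 40 N, if the wrist force passes 120 N, or if a joint passes its speed limit or range.

## Working session

There is one attempt and no reset: what is moved stays moved. The work goes in short steps, Python scripts to look and compute and a shell command to move; the robot and the scene stay as the last step left them, time stands still between calls to the robot, and variables do not carry over. Pictures are saved under pics/ and viewed, at most 14 in all, crops included, and the job is handed in when it is done.

```bash
mkdir -p pics; ls
python3 - <<'E'
from workcell import monitor, optics
import cv2
s=monitor.observe(); print({k:s[k] for k in ('clock','position','tool_rot','grip_width','force')})
for n in ('scene','top'):
    f=optics.grab_frame(n); cv2.imwrite(f'pics/{n}0.png',f['frame']); print(n,f['fovy'],f['cx'],f['cy'],f['R'],f['t'])
E
```

```text
pics
{'clock': 0.0, 'position': array([0.23682838, 0.57803181, 0.23071337]), 'tool_rot': array([-3.14044528e+00,  6.79845010e-05,  2.75281245e+00]), 'grip_width': 0.08514061622058691, 'force': array([-0.18221105, -1.12076609,  0.34290831])}
scene 53.530133714824586 317.2388143309405 197.79603113727848 [[ 0.87692659  0.48062194 -0.00151994]
 [ 0.33857651 -0.61999365 -0.70779504]
 [-0.34112418  0.62016967 -0.70641621]] [-0.4626255  -0.18041922  1.54741054]
top 48.59969935305324 321.575565866101 198.91683732833687 [[-2.73321216e-02 -9.99626351e-01  3.37312061e-04]
 [-9.83512787e-01  2.68311926e-02 -1.78837033e-01]
 [ 1.78761160e-01 -5.21974626e-03 -9.83878652e-01]] [-0.10998325  0.63017738  1.43969803]
```

View pics/scene0.png

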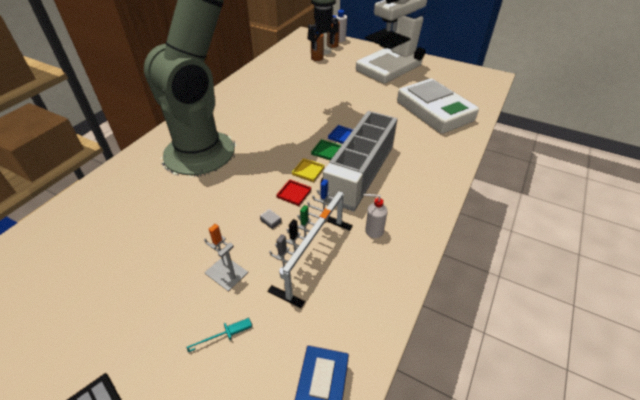

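View pics/top0.png

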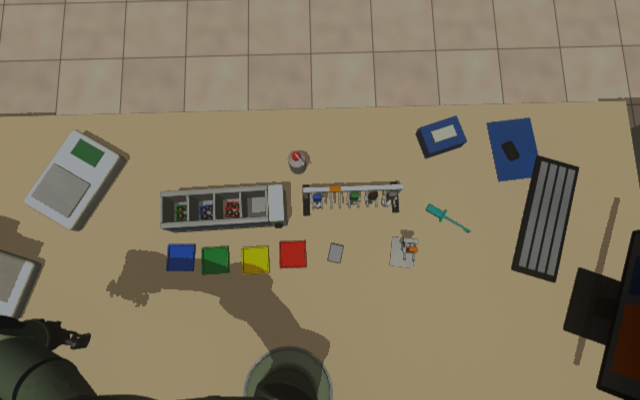

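The hook on the stand is the orange handle at scene (215,235), top (410,247). Things it could be taken for: the turquoise tool lying at scene (235,328), top (447,217), and the rack tools in blue (324,188), green (304,215), black (293,229) and grey (281,245). The orange clip at scene (326,213), top (335,188) marks the place. I choose the upright orange tool and check it in one crop.

```bash
cat > lib.py <<'E'
import numpy as np, cv2
from workcell import monitor, optics
from scipy.optimize import least_squares
from scipy.spatial.transform import Rotation as Ro
class Cam:
    def __init__(s,n):
        f=optics.grab_frame(n); s.n=n; s.im=f['frame']; s.R=np.array(f['R']); s.t=np.array(f['t'])
        s.f=200/np.tan(np.radians(f['fovy'])/2); s.c=np.array([f['cx'],f['cy']])
    def proj(s,X):
        Y=np.atleast_2d(X)@s.R.T+s.t; return Y[:,:2]/Y[:,2:]*s.f+s.c
    def at(s,px,z):   # pixel -> world at height z
        o=-s.R.T@s.t; d=s.R.T@np.r_[(np.array(px)-s.c)/s.f,1]; return o+d*(z-o[2])/d[2]
    def crop(s,name,x,y,w,h,k):
        cv2.imwrite(f'pics/{name}.png',cv2.resize(s.im[y:y+h,x:x+w],None,fx=k,fy=k,interpolation=cv2.INTER_CUBIC))
    def find(s,name,pmin=.3):
        return [(m['p'],m['rect'],np.argwhere(m['region'])[:,::-1].mean(0),m['region']) for m in optics.masks_of(name,s.n) if m['p']>=pmin]
def tri(obs): # [(cam,px)...]
    return least_squares(lambda X:np.concatenate([c.proj(X)[0]-p for c,p in obs]),[.6,0,.1]).x
E
python3 - <<'E'
from lib import *
T=Cam('top');S=Cam('scene')
a=cv2.resize(T.im[175:280,155:425],None,fx=2.96,fy=2.96,interpolation=cv2.INTER_CUBIC)
b=cv2.resize(S.im[105:245,265:405],None,fx=2,fy=2,interpolation=cv2.INTER_CUBIC)
c=cv2.resize(S.im[175:315,190:350],None,fx=2,fy=2,interpolation=cv2.INTER_CUBIC)
o=np.zeros((600,800,3),np.uint8); o[:a.shape[0],:a.shape[1]]=a[:,:800]; o[311:591,:280]=b; o[311:591,290:610]=c
cv2.imwrite('pics/c1.png',o)
for n in ['lifter_grip','tray_red','tray_yellow','tray_blue','tray_green','basket_red','basket_yellow','basket_blue','basket_green','brush','spatula','scraper','scoop','bath','rack','stand','washbottle','specimen_box']:
    for C in (T,S):
        for p,r,m,_ in C.find(n): print(n,C.n,round(p,2),r,m.round(1), C.at(m,.016 if 'tray' in n else 0).round(3))
E
```

```text
lifter_grip top 0.62 [404.1, 248.7, 13.6, 5.2] [410.4 249. ] [ 0.454 -0.428  0.   ]
lifter_grip top 0.49 [424.8, 204.9, 47.2, 28.0] [439.6 213.3] [ 0.575 -0.538  0.   ]
lifter_grip scene 0.75 [187.6, 316.5, 65.9, 35.9] [225.8 331.6] [ 0.557 -0.543  0.   ]
lifter_grip scene 0.5 [211.9, 225.3, 15.4, 40.7] [215.7 236.7] [ 0.332 -0.306  0.   ]
tray_red top 0.93 [276.2, 241.6, 28.1, 28.8] [292.1 253.9] [ 0.448 -0.022  0.016]
tray_red scene 0.83 [277.8, 179.6, 33.0, 27.2] [293.7 192.1] [ 0.452 -0.031  0.016]
tray_red scene 0.45 [361.5, 194.1, 24.0, 43.1] [376.2 218. ] [ 0.747 -0.006  0.016]
tray_yellow top 0.74 [240.3, 247.1, 26.5, 26.4] [255.3 259.4] [0.432 0.103 0.016]
tray_yellow scene 0.85 [292.8, 159.0, 33.8, 24.2] [308.  169.3] [0.436 0.097 0.016]
tray_yellow scene 0.74 [287.2, 217.7, 11.8, 36.6] [293.4 233. ] [ 0.546 -0.188  0.016]
tray_blue top 0.6 [166.8, 244.2, 30.9, 26.7] [180.4 257.1] [0.447 0.357 0.016]
tray_blue scene 0.85 [328.5, 125.9, 22.6, 14.3] [339.7 133.7] [0.44  0.349 0.016]
tray_blue scene 0.71 [290.6, 218.0, 10.8, 26.0] [293.5 230.3] [ 0.541 -0.178  0.016]
tray_gree
[... 1876 characters left out ...]
3.0, 18.8] [206.2 211.6] [0.603 0.276 0.   ]
stand top 0.57 [301.8, 180.9, 103.3, 34.1] [351.4 193. ] [ 0.656 -0.233  0.   ]
stand scene 0.78 [206.2, 239.5, 42.0, 49.9] [225.9 269.1] [ 0.437 -0.388  0.   ]
stand scene 0.46 [317.0, 177.9, 10.8, 45.7] [323.8 191.5] [0.534 0.036 0.   ]
washbottle top 0.61 [289.1, 150.5, 16.5, 24.3] [296.8 161.2] [ 0.776 -0.043  0.   ]
washbottle top 0.53 [362.6, 191.1, 16.5, 7.2] [371.5 196.6] [ 0.641 -0.303  0.   ]
washbottle top 0.47 [226.7, 199.4, 11.1, 18.2] [231.9 209.2] [0.609 0.187 0.   ]
washbottle scene 0.73 [365.0, 195.2, 24.8, 43.5] [376.3 217. ] [0.742 0.012 0.   ]
specimen_box top 0.47 [325.8, 242.2, 18.3, 23.0] [335.3 252.6] [ 0.449 -0.169  0.   ]
```

View pics/c1.png

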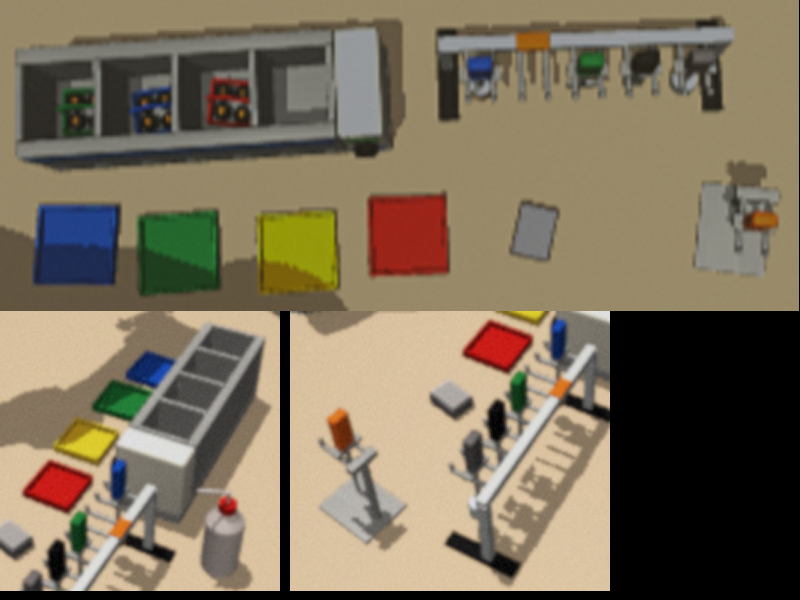

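The crop shows the orange handle at (340,430), hanging upright on the stand with its post to +x. The green, blue and red baskets are at (78,112), (152,110) and (228,102) in the top crop. The fourth bay is empty, so yellow is absent. The clip is at (533,40), between the blue brush and the green scraper. Next I move the wrist camera towards the stand.

```bash
python3 -m handwheel '[{"dz":-2,"wz":0.169},{"dz":-2,"wz":0.169},{"dz":-2,"wz":0.169},{"dz":-2,"wz":0.169},{"dz":-2,"wz":0.169},{"dz":-2,"wz":0.169},{"dz":-2,"wz":0.169}]'
python3 -m handwheel '[{"dx":-6,"dy":2.6},{"dx":-6,"dy":2.6},{"dx":-6,"dy":2.6},{"dx":-6,"dy":2.6},{"dx":-6,"dy":2.6},{"dx":-6,"dy":2.6},{"dx":-6,"dy":2.6},{"dx":-6,"dy":2.6}]'
python3 -m handwheel '[{"dx":-6},{"dx":-6},{"dx":-6},{"dx":-6},{"dx":-4},{}]'
cat > hand.py <<'E'
from lib import *
# orange handle triangulation
T=Cam('top');S=Cam('scene')
def blob(C,lo,hi,box):
    x,y,w,h=box; m=cv2.inRange(cv2.cvtColor(C.im,cv2.COLOR_BGR2HSV),lo,hi); k=np.zeros_like(m); k[y:y+h,x:x+w]=m[y:y+h,x:x+w]
    return np.argwhere(k)[:,::-1].mean(0) if k.any() else None
for C,b in ((T,(395,235,30,30)),(S,(200,215,30,40))):
    print(C.n,blob(C,(5,140,90),(18,255,255),b))
t=blob(T,(5,140,90),(18,255,255),(395,235,30,30));s=blob(S,(5,140,90),(18,255,255),(200,215,30,40))
if t is not None and s is not None: print(tri([(T,t),(S,s)]).round(4))
W=Cam('wrist'); cv2.imwrite('pics/w1.png',W.im)
st=monitor.observe(); print(st['position'],st['tool_rot'],st['qpos'].round(2), 'cam',(-W.R.T@W.t).round(3), W.R.round(2).tolist())
E
python3 hand.py
```

```text
top [412.73333333 249.        ]
scene [214.88953488 233.61046512]
[ 0.4438 -0.3987  0.1757]
[0.2369607  0.57833936 0.23128073] [-3.14158248e+00  2.27650749e-05  2.75274781e+00] [-1.25  0.52 -0.04  1.6   0.02  1.02 -0.11] cam [0.16  0.61  0.373] [[0.38, 0.93, -0.0], [0.87, -0.36, 0.33], [0.3, -0.12, -0.94]]schema error: expected keys dx, dy, dz, wx, wy, wz, claw
schema error: expected keys dx, dy, dz, wx, wy, wz, claw
schema error: expected keys dx, dy, dz, wx, wy, wz, claw
```

```bash
python3 -m handwheel '[{"dx":0,"dy":0,"dz":-2,"wx":0,"wy":0,"wz":0.169,"claw":100},{"dx":0,"dy":0,"dz":-2,"wx":0,"wy":0,"wz":0.169,"claw":100},{"dx":0,"dy":0,"dz":-2,"wx":0,"wy":0,"wz":0.169,"claw":100},{"dx":0,"dy":0,"dz":-2,"wx":0,"wy":0,"wz":0.169,"claw":100},{"dx":0,"dy":0,"dz":-2,"wx":0,"wy":0,"wz":0.169,"claw":100},{"dx":0,"dy":0,"dz":-2,"wx":0,"wy":0,"wz":0.169,"claw":100},{"dx":0,"dy":0,"dz":-2,"wx":0,"wy":0,"wz":0.169,"claw":100}]'
python3 -m handwheel '[{"dx":-6,"dy":2.6,"dz":0,"wx":0,"wy":0,"wz":0,"claw":100},{"dx":-6,"dy":2.6,"dz":0,"wx":0,"wy":0,"wz":0,"claw":100},{"dx":-6,"dy":2.6,"dz":0,"wx":0,"wy":0,"wz":0,"claw":100},{"dx":-6,"dy":2.6,"dz":0,"wx":0,"wy":0,"wz":0,"claw":100},{"dx":-6,"dy":2.6,"dz":0,"wx":0,"wy":0,"wz":0,"claw":100},{"dx":-6,"dy":2.6,"dz":0,"wx":0,"wy":0,"wz":0,"claw":100},{"dx":-6,"dy":2.6,"dz":0,"wx":0,"wy":0,"wz":0,"claw":100},{"dx":-6,"dy":2.6,"dz":0,"wx":0,"wy":0,"wz":0,"claw":100}]'
python3 -m handwheel '[{"dx":-6,"dy":0,"dz":0,"wx":0,"wy":0,"wz":0,"claw":100},{"dx":-6,"dy":0,"dz":0,"wx":0,"wy":0,"wz":0,"claw":100},{"dx":-6,"dy":0,"dz":0,"wx":0,"wy":0,"wz":0,"claw":100},{"dx":-6,"dy":0,"dz":0,"wx":0,"wy":0,"wz":0,"claw":100},{"dx":-4,"dy":0,"dz":0,"wx":0,"wy":0,"wz":0,"claw":100},{"dx":0,"dy":0,"dz":0,"wx":0,"wy":0,"wz":0,"claw":100}]'
python3 hand.py
```

```text
clock: 3.02
position: [0.2369, 0.5783, 0.372]
tool_rot: [-3.141, -0.0, 1.564]
force: [-0.6, 0.2, -0.4]
grip_width: 0.0855
finger_force: 0.0
clock: 4.03
position: [0.4357, 0.1174, 0.3717]
tool_rot: [3.141, -0.001, 1.57]
force: [0.8, 0.9, 0.1]
grip_width: 0.0855
finger_force: 0.0
clock: 4.78
position: [0.4344, -0.1633, 0.3714]
tool_rot: [3.141, 0.001, 1.565]
force: [-0.1, -0.8, -0.2]
grip_width: 0.0855
finger_force: 0.0
top [412.65957447 249.        ]
scene [214.93529412 233.63529412]
[ 0.4438 -0.3986  0.1755]
[ 0.43506685 -0.15990891  0.37124495] [-3.14149416e+00 -3.41924818e-04  1.57046873e+00] [-0.47  0.15  0.81  1.83 -0.12  1.21  0.37] cam [ 0.436 -0.076  0.513] [[1.0, -0.0, -0.0], [-0.0, -0.94, 0.33], [-0.0, -0.33, -0.94]]
```

View pics/w1.png

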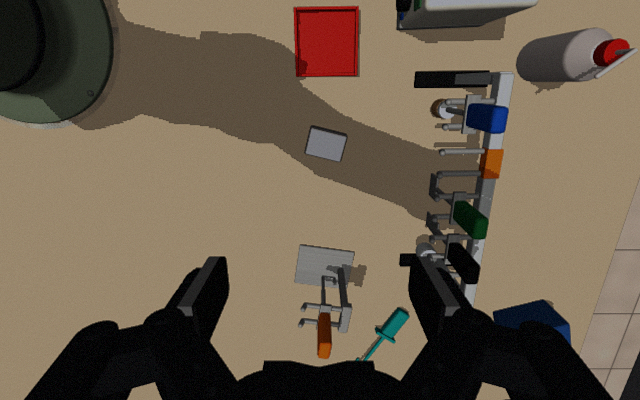

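The wrist view shows the hook handle at (323,335), the stand base at (299,245)-(355,252), turned by about -0.12 rad, and the rack clip at (491,163). The turquoise decoy is at (395,322). I move closer to see which way the hook points.

```bash
python3 -m handwheel '[{"dx":-4,"dy":0,"dz":2,"wx":0,"wy":0,"wz":0,"claw":100},{"dx":-4,"dy":0.5,"dz":2,"wx":0,"wy":0,"wz":0,"claw":100},{"dx":0,"dy":0,"dz":2,"wx":0,"wy":0,"wz":0,"claw":100},{"dx":0,"dy":0,"dz":0,"wx":0,"wy":0,"wz":0,"claw":100}]'
python3 - <<'E'
from lib import *
W=Cam('wrist'); W.crop('w2',220,120,200,200,3)
for p,r,m,_ in W.find('lifter_grip'): print(p,r,m)
h=cv2.inRange(cv2.cvtColor(W.im,cv2.COLOR_BGR2HSV),(5,140,60),(18,255,255)); n,l,s,c=cv2.connectedComponentsWithStats(h)
print([(s[i].tolist(),c[i].round(1)) for i in range(1,n) if s[i][4]>50], W.proj([[.4438,-.3986,.1755],[.4438,-.3986,.173-.138]]).round(1))
E
```

```text
clock: 5.42
position: [0.4397, -0.2395, 0.3104]
tool_rot: [-3.139, -0.001, 1.571]
force: [-0.8, 0.8, 0.9]
grip_width: 0.0855
finger_force: 0.0
0.74 [447.6, 129.9, 92.2, 60.7] [496.7324165  160.58349705]
0.67 [357.5, 294.8, 58.5, 63.1] [392.65384615 322.21758242]
0.57 [311.5, 256.7, 23.8, 88.4] [321.27532468 307.52121212]
[([518, 78, 34, 40, 1029], array([534.6,  97.2])), ([312, 293, 18, 55, 753], array([319.9, 322.2]))] [[321.6 322.7]
 [320.9 255.4]]
```

View pics/w2.png

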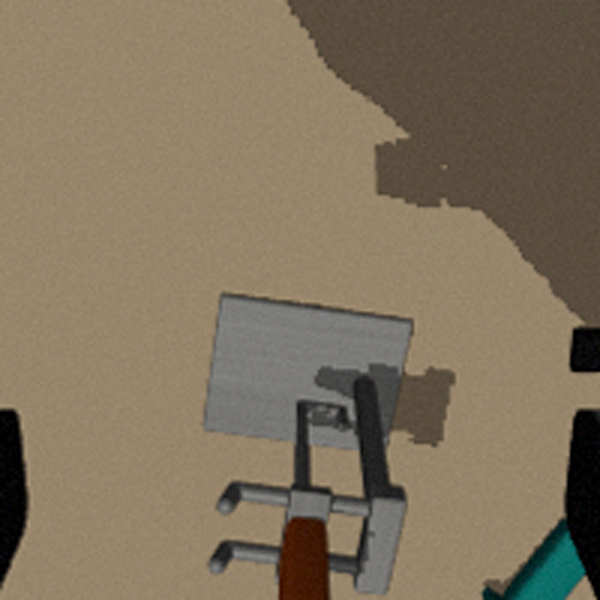

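The hook foot at crop (300,408)-(345,415) goes out towards +x, in line with the stand. I now work out the stand yaw and the grasp offset.

```bash
cat > off.py <<'E'
from lib import *
def offs(X): # world target of TCP -> tool shift in cm
    s=monitor.observe(); R=Ro.from_euler('xyz',s['tool_rot']).as_matrix(); return (R.T@(np.array(X)-s['position'])*100).round(2)
E
python3 - <<'E'
from off import *
W=Cam('wrist')
P=[W.at((220+u/3,120+v/3),.006) for u,v in ((222,293),(412,320),(205,430))]
a=P[1]-P[0];b=P[0]-P[2]; print(np.round(P,4),np.linalg.norm(a),np.linalg.norm(b),np.arctan2(a[1],a[0]),np.arctan2(-b[0],b[1]))
f=[W.at((220+u/3,120+v/3),.035) for u,v in ((300,408),(345,415))]; print('foot',np.round(f,4))
print('col',W.at((319.9,322.2),.173))
print(offs([.443,-.399,.154]))
E
```

```text
[[ 0.4044 -0.3513  0.006 ]
 [ 0.5017 -0.3665  0.006 ]
 [ 0.3932 -0.4313  0.006 ]] 0.09851732223905703 0.0807345612648431 -0.1544617403891132 -0.1383880001055917
foot [[ 0.444  -0.4009  0.035 ]
 [ 0.4664 -0.4049  0.035 ]]
col [ 0.4431156  -0.40173794  0.173     ]
[-15.91   0.22  15.81]
```

```bash
python3 -m handwheel '[{"dx":0,"dy":0,"dz":0,"wx":0,"wy":0,"wz":0.15,"claw":100},{"dx":-5,"dy":0.9,"dz":0,"wx":0,"wy":0,"wz":0,"claw":100},{"dx":-5,"dy":0.9,"dz":0,"wx":0,"wy":0,"wz":0,"claw":100},{"dx":-5.8,"dy":0.9,"dz":2,"wx":0,"wy":0,"wz":0,"claw":100},{"dx":0,"dy":0,"dz":2,"wx":0,"wy":0,"wz":0,"claw":100},{"dx":0,"dy":0,"dz":0,"wx":0,"wy":0,"wz":0,"claw":100},{"dx":0,"dy":0,"dz":0,"wx":0,"wy":0,"wz":0,"claw":100}]'
python3 -c "
from off import *
print(offs([.4438,-.4,.154]),monitor.observe()['position'])"
```

```text
clock: 6.45
position: [0.4437, -0.4002, 0.2726]
tool_rot: [3.14, 0.0, 1.421]
force: [-0.1, 0.1, -0.1]
grip_width: 0.0853
finger_force: 0.0
[ 2.000e-02 -1.000e-02  1.186e+01] [ 0.44372472 -0.40017043  0.27262634]
```

```bash
python3 -m handwheel '[{"dx":0,"dy":0,"dz":3,"wx":0,"wy":0,"wz":0,"claw":100},{"dx":0,"dy":0,"dz":3,"wx":0,"wy":0,"wz":0,"claw":100},{"dx":0,"dy":0,"dz":3,"wx":0,"wy":0,"wz":0,"claw":100},{"dx":0,"dy":0,"dz":2.9,"wx":0,"wy":0,"wz":0,"claw":100},{"dx":0,"dy":0,"dz":0,"wx":0,"wy":0,"wz":0,"claw":100},{"dx":0,"dy":0,"dz":0,"wx":0,"wy":0,"wz":0,"claw":50}]' 60
python3 -m handwheel '[{"dx":0,"dy":0,"dz":0,"wx":0,"wy":0,"wz":0,"claw":0},{"dx":0,"dy":0,"dz":0,"wx":0,"wy":0,"wz":0,"claw":0},{"dx":0,"dy":0,"dz":0,"wx":0,"wy":0,"wz":0,"claw":0},{"dx":0,"dy":0,"dz":0,"wx":0,"wy":0,"wz":0,"claw":0},{"dx":0,"dy":0,"dz":0,"wx":0,"wy":0,"wz":0,"claw":0},{"dx":0,"dy":0,"dz":0,"wx":0,"wy":0,"wz":0,"claw":0}]' 60
```

```text
clock: 7.2
position: [0.4436, -0.4011, 0.1541]
tool_rot: [3.14, 0.001, 1.421]
force: [0.4, -0.1, 0.2]
grip_width: 0.0699
finger_force: 0.0
clock: 7.95
position: [0.4429, -0.4011, 0.1527]
tool_rot: [3.141, 0.0, 1.42]
force: [0.5, 1.2, 6.2]
grip_width: 0.0153
finger_force: 59.2
```

```bash
python3 -m handwheel '[{"dx":0,"dy":0,"dz":-3,"wx":0,"wy":0,"wz":0,"claw":0},{"dx":0,"dy":0,"dz":-4,"wx":0,"wy":0,"wz":0,"claw":0},{"dx":0,"dy":0,"dz":-5,"wx":0,"wy":0,"wz":0,"claw":0},{"dx":0,"dy":0,"dz":-5,"wx":0,"wy":0,"wz":0,"claw":0},{"dx":0,"dy":0,"dz":-5,"wx":0,"wy":0,"wz":-0.15,"claw":0},{"dx":3,"dy":0,"dz":-3,"wx":0,"wy":0,"wz":0,"claw":0},{"dx":5,"dy":0,"dz":0,"wx":0,"wy":0,"wz":0,"claw":0},{"dx":5,"dy":0,"dz":0,"wx":0,"wy":0,"wz":0,"claw":0}]'
python3 -m handwheel '[{"dx":5,"dy":0.5,"dz":0,"wx":0,"wy":0,"wz":0,"claw":0},{"dx":5,"dy":0.5,"dz":0,"wx":0,"wy":0,"wz":0,"claw":0},{"dx":5,"dy":0.5,"dz":0,"wx":0,"wy":0,"wz":0,"claw":0},{"dx":5,"dy":0.5,"dz":0,"wx":0,"wy":0,"wz":0,"claw":0},{"dx":5,"dy":0.5,"dz":0,"wx":0,"wy":0,"wz":0,"claw":0},{"dx":5,"dy":0.5,"dz":0,"wx":0,"wy":0,"wz":0,"claw":0},{"dx":5,"dy":0.5,"dz":0,"wx":0,"wy":0,"wz":0,"claw":0},{"dx":5,"dy":0.5,"dz":0,"wx":0,"wy":0,"wz":0,"claw":0}]'
python3 -m handwheel '[{"dx":4,"dy":0,"dz":0,"wx":0,"wy":0,"wz":0,"claw":0},{"dx":4,"dy":0,"dz":0,"wx":0,"wy":0,"wz":0,"claw":0},{"dx":0,"dy":0,"dz":0,"wx":0,"wy":0,"wz":0,"claw":0},{"dx":0,"dy":0,"dz":0,"wx":0,"wy":0,"wz":0,"claw":0}]'
python3 - <<'E'
from off import *
W=Cam('wrist'); cv2.imwrite('pics/w3.png',W.im); print(monitor.observe()['position'],W.t)
E
```

```text
clock: 8.95
position: [0.4426, -0.2697, 0.4023]
tool_rot: [3.142, -0.0, 1.569]
force: [1.9, 0.7, -0.9]
grip_width: 0.0152
finger_force: 58.9
clock: 9.95
position: [0.4832, 0.1306, 0.4024]
tool_rot: [3.142, -0.0, 1.57]
force: [0.6, 0.5, -1.9]
grip_width: 0.0154
finger_force: 58.8
clock: 10.45
position: [0.4835, 0.2083, 0.4022]
tool_rot: [-3.141, 0.001, 1.569]
force: [0.9, -0.6, -1.7]
grip_width: 0.0151
finger_force: 58.8
[0.48356288 0.20794538 0.40237375] [-0.48382336  0.09863212  0.61068991]
```

View pics/w3.png

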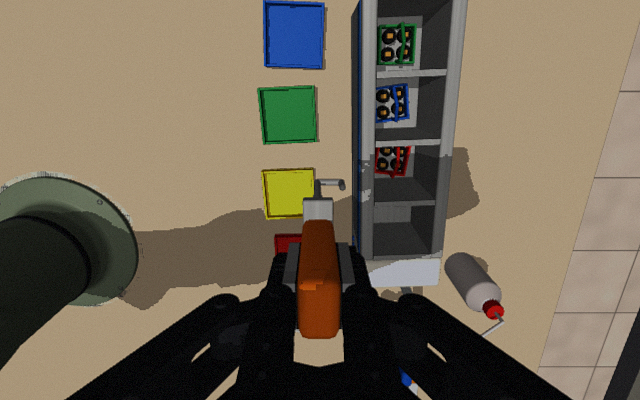

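The wrist picture shows the green, blue and red baskets at (397,43), (393,103) and (392,160), with the bails spanning y. The trays are at (295,35), (288,113), (288,193), and the red one is hidden behind the gripper. The hook foot is at (318-345,185), pointing +x. I enlarge the bays to measure.

Run:
```python
from off import *
W=Cam('wrist'); r=lambda y:cv2.resize(W.im[y:y+130,345:485],None,fx=2.8,fy=2.8,interpolation=cv2.INTER_CUBIC)
cv2.imwrite('pics/w4.png',np.hstack([r(0),r(125)]))
hsv=cv2.cvtColor(W.im,cv2.COLOR_BGR2HSV)
for n,lo,hi in (('blue',(105,120,40),(130,255,255)),('green',(50,100,30),(85,255,255)),('yellow',(24,120,60),(34,255,255)),('red',(0,150,60),(4,255,255))):
    m=cv2.inRange(hsv,lo,hi); k,l,s,c=cv2.connectedComponentsWithStats(m)
    for i in range(1,k):
        if s[i][4]>25: print(n,s[i].tolist(),c[i].round(1),W.at(c[i],.012).round(4))
print('foot',W.at((318,185),.272),W.at((345,185),.272))
```

```text
blue [263, 0, 61, 69, 3889] [293.   33.8] [0.447  0.3606 0.012 ]
blue [357, 0, 4, 253, 544] [358.9 102.4] [0.55   0.2608 0.012 ]
blue [375, 83, 34, 40, 435] [395.6 103. ] [0.6092 0.2597 0.012 ]
blue [399, 367, 13, 19, 131] [404.8 377.9] [ 0.6744 -0.3269  0.012 ]
green [378, 22, 39, 43, 583] [398.7  43. ] [0.6071 0.3475 0.012 ]
green [257, 85, 60, 59, 3103] [287.5 114.1] [0.4346 0.2428 0.012 ]
yellow [261, 169, 53, 51, 2040] [286.7 191.4] [0.4286 0.1098 0.012 ]
red [392, 147, 13, 31, 100] [397.1 163. ] [0.6192 0.1607 0.012 ]
red [403, 146, 8, 27, 57] [406.8 157.3] [0.635  0.1706 0.012 ]
red [375, 150, 4, 17, 29] [376.3 158.1] [0.5831 0.1693 0.012 ]
red [374, 168, 14, 6, 28] [380.2 171.7] [0.5913 0.1454 0.012 ]
red [274, 237, 28, 18, 249] [284.7 243. ] [0.4212 0.008  0.012 ]
red [485, 302, 19, 17, 199] [493.6 310.2] [ 0.8386 -0.1457  0.012 ]
foot [0.4842613  0.20489456 0.272     ] [0.50846161 0.20481754 0.272     ]
```

View pics/w4.png

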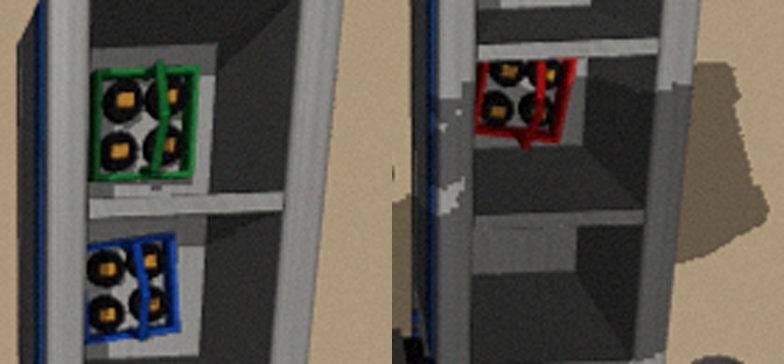

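Run:
```python
from off import *
W=Cam('wrist')
L=lambda u,v:(345+u/2.8,v/2.8); Rr=lambda u,v:(345+(u-392)/2.8,125+v/2.8)
pts=[((-.042,.084),L(90,208)),((.042,.084),L(283,203)),((-.042,0),Rr(478,49)),((.042,0),Rr(657,46)),((-.042,-.084),Rr(472,219)),((.042,-.084),Rr(642,215))]
def res(p):
    c,s=np.cos(p[2]),np.sin(p[2]); return np.concatenate([W.proj([p[0]+c*b[0]-s*b[1],p[1]+s*b[0]+c*b[1],.135])[0]-q for b,q in pts])
o=least_squares(res,[.6,.2,0]);print('bath',o.x.round(4),o.fun.round(1)); x,y,a=o.x
for n,yb in (('g',.126),('b',.042),('r',-.042)): print(n,'bay centre',x-np.sin(a)*yb,y+np.cos(a)*yb)
D={'green':(L,[(93,70),(200,67),(194,180),(93,180)],[(160,65),(155,178)],(163,122)),
'blue':(L,[(175,236),(180,330)],[(142,243),(142,333)],(150,290)),
'red':(Rr,[(577,60),(562,142),(478,130)],[(543,62),(527,140)],(541,100))}
for n,(f,c,l,m) in D.items():
    print(n,'rim',[W.at(f(*q),.042)[:2].round(4).tolist() for q in c],'leg',[W.at(f(*q),.066)[:2].round(4).tolist() for q in l],'peak',W.at(f(*m),.080)[:2].round(4))
```

```text
bath [0.5996 0.2183 0.0266] [-0.3 -0.5  0.8 -1.  -0.9  0.8  0.6 -0.1 -0.4  0.8  0.1  0.5]
g bay centre 0.5962041403987852 0.344287772794891
b bay centre 0.5984416801378426 0.2603175791788456
r bay centre 0.6006792198769001 0.17634738556280027
green rim [[0.5697, 0.3677], [0.6234, 0.3689], [0.6254, 0.3161], [0.5726, 0.3162]] leg [[0.5975, 0.3661], [0.5992, 0.3159]] peak [0.5977 0.3398]
blue rim [[0.6179, 0.2884], [0.625, 0.2394]] leg [[0.5951, 0.2853], [0.5985, 0.2404]] peak [0.5976 0.2631]
red rim [[0.6318, 0.195], [0.6275, 0.1467], [0.578, 0.1541]] leg [[0.6066, 0.1986], [0.6011, 0.1548]] peak [0.6036 0.1809]
```

Run:
```python
from off import *
W=Cam('wrist'); print(-W.R.T@W.t, W.f)
for z in (.283,.287,.291): print(z,W.at((318,185),z),W.at((345,185),z))
im=W.im[176:196,306:356]; cv2.imwrite('pics/w5.png',cv2.resize(im,None,fx=14,fy=14,interpolation=cv2.INTER_NEAREST))
```

```text
[0.48479359 0.29222775 0.54464182] 319.1436749591496
0.283 [0.48433793 0.20848111 0.283     ] [0.50757287 0.20840163 0.283     ]
0.287 [0.48434489 0.20976143 0.287     ] [0.50722462 0.20968317 0.287     ]
0.291 [0.48435186 0.21104176 0.291     ] [0.50687637 0.21096471 0.291     ]
```

View pics/w5.png

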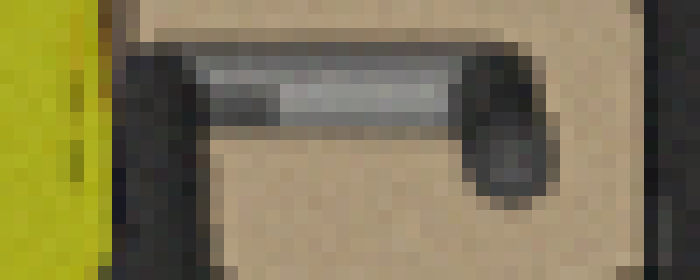

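The stem is at px 317 and the tip at 342, so the stem axis lies under the TCP in x, about 3 mm off in y. I go above the green bay first and check.

```bash
python3 -m handwheel '[{"dx":0,"dy":0,"dz":0,"wx":0,"wy":0,"wz":-0.04,"claw":0},{"dx":3.2,"dy":2,"dz":0,"wx":0,"wy":0,"wz":0,"claw":0},{"dx":3.2,"dy":2,"dz":0,"wx":0,"wy":0,"wz":0,"claw":0},{"dx":3.2,"dy":2,"dz":0,"wx":0,"wy":0,"wz":0,"claw":0},{"dx":3,"dy":2.5,"dz":2,"wx":0,"wy":0,"wz":0,"claw":0},{"dx":0,"dy":0,"dz":4,"wx":0,"wy":0,"wz":0,"claw":0},{"dx":0,"dy":0,"dz":4,"wx":0,"wy":0,"wz":0,"claw":0},{"dx":0,"dy":0,"dz":0,"wx":0,"wy":0,"wz":0,"claw":0}]'
python3 - <<'E'
from off import *
print(offs([.565,.3367,.168]))
W=Cam('wrist'); W.crop('w6',220,60,200,180,4)
E
```

```text
clock: 11.65
position: [0.5626, 0.3374, 0.3002]
tool_rot: [-3.138, 0.003, 1.609]
force: [1.6, 0.4, 0.0]
grip_width: 0.0153
finger_force: 59.1
[-0.05  0.28 13.22]
```

View pics/w6.png

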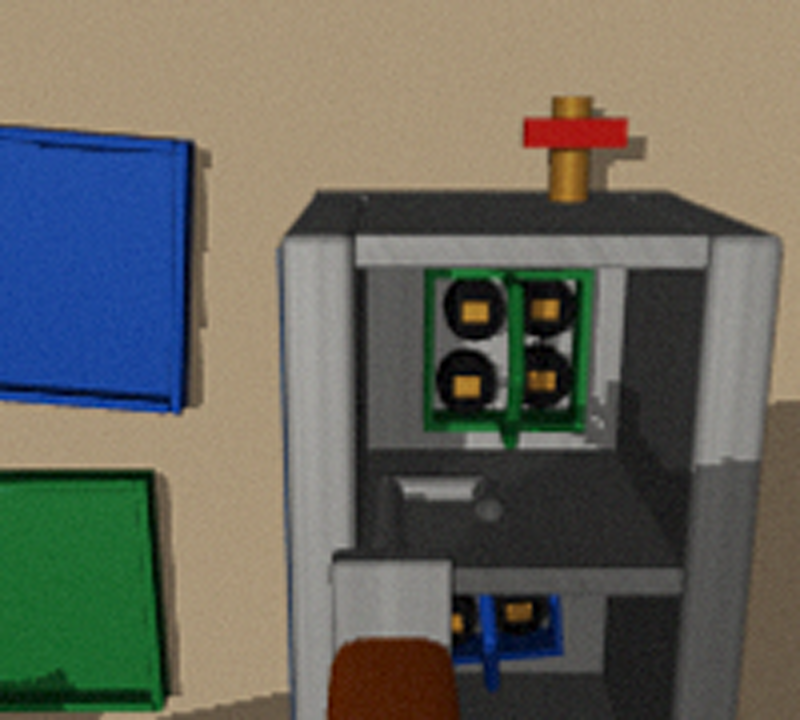

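The bail at crop (514,277)-(510,432) lies to +x of the hook tip at (488,488), and the stem is at (388,488), so approach is clear. I compute the refined offsets.

Run:
```python
from off import *
W=Cam('wrist'); L=lambda u,v:(220+u/4,60+v/4); zf=.3002-.118+.00275
a,b=W.at(L(514,277),.066),W.at(L(511,430),.066); print('legs',a,b,'mid',(a+b)/2)
print('rim',[W.at(L(*q),.042)[:2].round(4) for q in ((425,270),(590,268),(585,432),(425,430))])
print('stem',W.at(L(388,488),zf),'tip',W.at(L(488,488),zf),monitor.observe()['position'])
```

```text
legs [0.59855998 0.37066417 0.066     ] [0.60082308 0.32441243 0.066     ] mid [0.59969153 0.3475383  0.066     ]
rim [array([0.573 , 0.3685]), array([0.6244, 0.3711]), array([0.6274, 0.3185]), array([0.5754, 0.3172])]
stem [0.56313009 0.34141272 0.18495   ] tip [0.5844035 0.3422171 0.18495  ] [0.56404134 0.33807552 0.30382798]
```

```bash
python3 -m handwheel '[{"dx":0.25,"dy":0.35,"dz":2,"wx":0,"wy":0,"wz":0,"claw":0},{"dx":0,"dy":0,"dz":3,"wx":0,"wy":0,"wz":0,"claw":0},{"dx":0,"dy":0,"dz":3,"wx":0,"wy":0,"wz":0,"claw":0},{"dx":0,"dy":0,"dz":3,"wx":0,"wy":0,"wz":0,"claw":0},{"dx":0,"dy":0,"dz":2.3,"wx":0,"wy":0,"wz":0,"claw":0},{"dx":0,"dy":0,"dz":0,"wx":0,"wy":0,"wz":0,"claw":0},{"dx":0,"dy":0,"dz":0,"wx":0,"wy":0,"wz":0,"claw":0}]'
python3 -m handwheel '[{"dx":0,"dy":0.8,"dz":0,"wx":0,"wy":0,"wz":0,"claw":0},{"dx":0,"dy":0.8,"dz":0,"wx":0,"wy":0,"wz":0,"claw":0},{"dx":0,"dy":0.7,"dz":0,"wx":0,"wy":0,"wz":0,"claw":0},{"dx":0,"dy":0,"dz":0,"wx":0,"wy":0,"wz":0,"claw":0}]'
python3 - <<'E'
from off import *
P=[]
for i in range(6):
    W=Cam('wrist'); P.append(monitor.observe()['position'])
print(np.mean(P,0),np.std(P,0)); W.crop('w7',220,60,200,180,3)
E
```

```text
clock: 12.62
position: [0.5675, 0.3411, 0.1704]
tool_rot: [3.14, -0.001, 1.61]
force: [-0.1, -0.4, -0.7]
grip_width: 0.0154
finger_force: 59.1
clock: 13.12
position: [0.5904, 0.3415, 0.1692]
tool_rot: [3.141, 0.0, 1.609]
force: [-0.7, 0.3, -2.3]
grip_width: 0.0154
finger_force: 59.4
[0.58974812 0.34177462 0.16924418] [1.39762534e-04 1.07053886e-04 7.45067923e-05]
```

View pics/w7.png

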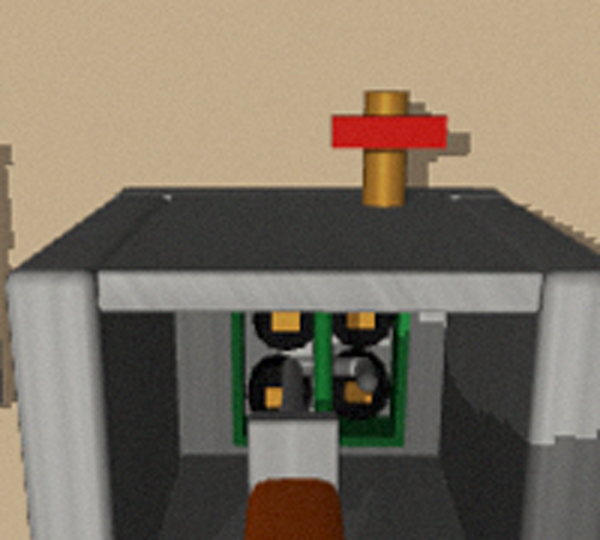

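The bail (322,360) lies between the stem (290) and the tip (367), so the hook is in. I lift.

```bash
python3 -m handwheel '[{"dx":0,"dy":0,"dz":-1,"wx":0,"wy":0,"wz":0,"claw":0},{"dx":0,"dy":0,"dz":-0.7,"wx":0,"wy":0,"wz":0,"claw":0},{"dx":0,"dy":0,"dz":-0.5,"wx":0,"wy":0,"wz":0,"claw":0},{"dx":0,"dy":0,"dz":-0.5,"wx":0,"wy":0,"wz":0,"claw":0},{"dx":0,"dy":0,"dz":-0.5,"wx":0,"wy":0,"wz":0,"claw":0},{"dx":0,"dy":0,"dz":-0.8,"wx":0,"wy":0,"wz":0,"claw":0},{"dx":0,"dy":0,"dz":0,"wx":0,"wy":0,"wz":0,"claw":0}]'
python3 -m handwheel '[{"dx":0,"dy":0,"dz":-1.5,"wx":0,"wy":0,"wz":0,"claw":0},{"dx":0,"dy":0,"dz":-2,"wx":0,"wy":0,"wz":0,"claw":0},{"dx":0,"dy":0,"dz":-2,"wx":0,"wy":0,"wz":0,"claw":0},{"dx":0,"dy":0,"dz":-2,"wx":0,"wy":0,"wz":0,"claw":0},{"dx":0,"dy":0,"dz":-2,"wx":0,"wy":0,"wz":0,"claw":0},{"dx":0,"dy":0,"dz":-2,"wx":0,"wy":0,"wz":0,"claw":0},{"dx":0,"dy":0,"dz":-1.5,"wx":0,"wy":0,"wz":0,"claw":0},{"dx":0,"dy":0,"dz":0,"wx":0,"wy":0,"wz":0,"claw":0}]'
python3 - <<'E'
from off import *
W=Cam('wrist');S=Cam('scene');T=Cam('top')
o=np.zeros((560,760,3),np.uint8)
r=lambda C,x,y,w,h,k:cv2.resize(C.im[y:y+h,x:x+w],None,fx=k,fy=k,interpolation=cv2.INTER_CUBIC)
a=r(W,220,60,200,180,2.2);b=r(S,270,60,140,160,2);c=r(T,140,180,180,100,3)
o[:a.shape[0],:a.shape[1]]=a;o[:b.shape[0],450:450+b.shape[1]]=b;c=c[:560-a.shape[0]-4];o[400:400+160,:540]=c[80:240] if len(c)>240 else c[-160:]
cv2.imwrite('pics/w8.png',o);print(monitor.observe()['position'],monitor.observe()['force'])
E
```

```text
clock: 14.3
position: [0.5901, 0.3419, 0.21]
tool_rot: [3.141, -0.001, 1.61]
force: [0.6, 0.2, -2.9]
grip_width: 0.0153
finger_force: 59.0
clock: 15.3
position: [0.5902, 0.3418, 0.3405]
tool_rot: [3.14, -0.001, 1.61]
force: [-0.2, -0.2, -3.9]
grip_width: 0.0156
finger_force: 59.3
[0.58958165 0.34169332 0.33850003] [-0.13770833  0.08633038 -3.39996689]
```

View pics/w8.png

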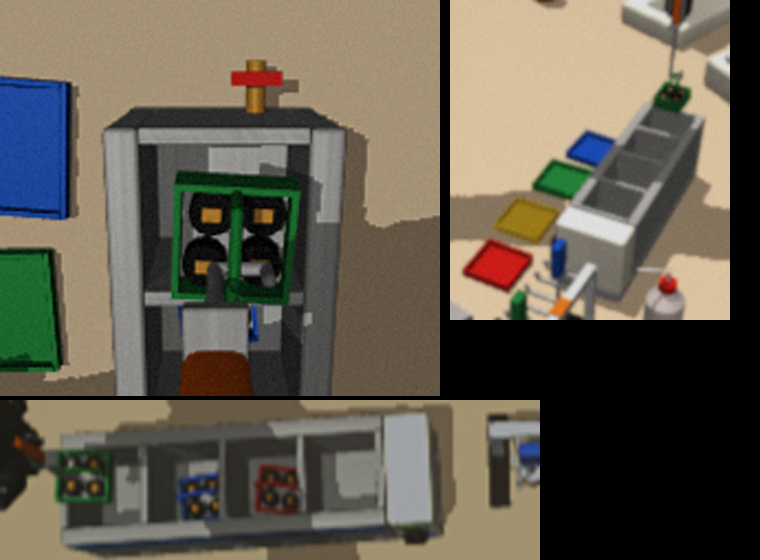

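The green basket hangs free above the bay in all three views (wrist crop (237,235)), close to level. I re-measure the trays, then carry.

```bash
cat > trays.py <<'E'
from off import *
def trays():
    T=Cam('top');S=Cam('scene'); out={}
    for n,lo,hi in (('blue',(105,120,30),(130,255,255)),('green',(50,100,25),(85,255,255)),('yellow',(24,120,50),(34,255,255)),('red',(0,150,50),(5,255,255))):
        r=[]
        for C in (T,S):
            m=cv2.inRange(cv2.cvtColor(C.im,cv2.COLOR_BGR2HSV),lo,hi); k,l,s,c=cv2.connectedComponentsWithStats(m)
            for i in range(1,k):
                q=(l==i).astype(np.uint8); h=cv2.convexHull(cv2.findContours(q,0,2)[0][0]); M=cv2.moments(h)
                if s[i][4]<120 or M['m00']==0: continue
                w=C.at((M['m10']/M['m00'],M['m01']/M['m00']),.012)
                if .36<w[0]<.52 and -.15<w[1]<.5: r.append((C.n,w[:2].round(4).tolist(),int(s[i][4])))
        print(n,r)
if __name__=='__main__': trays()
E
python3 trays.py
python3 -m handwheel '[{"dx":-0.4,"dy":-0.8,"dz":0,"wx":0,"wy":0,"wz":0,"claw":0},{"dx":-1,"dy":-1.6,"dz":0,"wx":0,"wy":0,"wz":0,"claw":0},{"dx":-1.2,"dy":-2,"dz":0,"wx":0,"wy":0,"wz":0,"claw":0},{"dx":-1.2,"dy":-2,"dz":0,"wx":0,"wy":0,"wz":0,"claw":0},{"dx":-1.2,"dy":-2,"dz":0,"wx":0,"wy":0,"wz":0,"claw":0},{"dx":-1.2,"dy":-2,"dz":0,"wx":0,"wy":0,"wz":0,"claw":0},{"dx":-1.2,"dy":-2,"dz":0,"wx":0,"wy":0,"wz":0,"claw":0},{"dx":-1.2,"dy":-2,"dz":0,"wx":0,"wy":0,"wz":0,"claw":0}]'
python3 -m handwheel '[{"dx":-0.9,"dy":-1.6,"dz":0,"wx":0,"wy":0,"wz":0,"claw":0},{"dx":-0.5,"dy":-0.9,"dz":0,"wx":0,"wy":0,"wz":0,"claw":0},{"dx":0,"dy":0,"dz":2,"wx":0,"wy":0,"wz":0,"claw":0},{"dx":0,"dy":0,"dz":3,"wx":0,"wy":0,"wz":0,"claw":0},{"dx":0,"dy":0,"dz":3,"wx":0,"wy":0,"wz":0,"claw":0},{"dx":0,"dy":0,"dz":2,"wx":0,"wy":0,"wz":0,"claw":0},{"dx":0,"dy":0,"dz":0,"wx":0,"wy":0,"wz":0,"claw":0},{"dx":0,"dy":0,"dz":0,"wx":0,"wy":0,"wz":0,"claw":0}]'
python3 trays.py; python3 -c "
from off import *
W=Cam('wrist');print(offs([.425,.2355,.176]));W.crop('w9',200,40,220,200,3)"
```

```text
blue [('top', [0.4459, 0.3586], 693), ('scene', [0.4398, 0.3518], 240)]
green [('top', [0.4347, 0.2413], 701), ('scene', [0.4343, 0.2355], 338)]
yellow []
red [('top', [0.4473, -0.0222], 682), ('scene', [0.4492, -0.0269], 523)]
clock: 16.55
position: [0.4481, 0.2494, 0.3391]
tool_rot: [-3.141, -0.0, 1.61]
force: [-0.2, -0.2, -3.0]
grip_width: 0.0154
finger_force: 59.0
clock: 17.55
position: [0.4253, 0.2354, 0.2401]
tool_rot: [3.141, -0.0, 1.61]
force: [0.5, 0.7, -3.2]
grip_width: 0.0151
finger_force: 59.1
blue [('scene', [0.4443, 0.3553], 201)]
green [('top', [0.4339, 0.2417], 505), ('scene', [0.4211, 0.2673], 443)]
yellow [('top', [0.4243, 0.1275], 313), ('scene', [0.425, 0.1247], 180)]
red [('top', [0.4474, -0.0223], 683), ('scene', [0.4492, -0.0268], 527)]
[-0.01 -0.03  6.41]
```

View pics/w9.png

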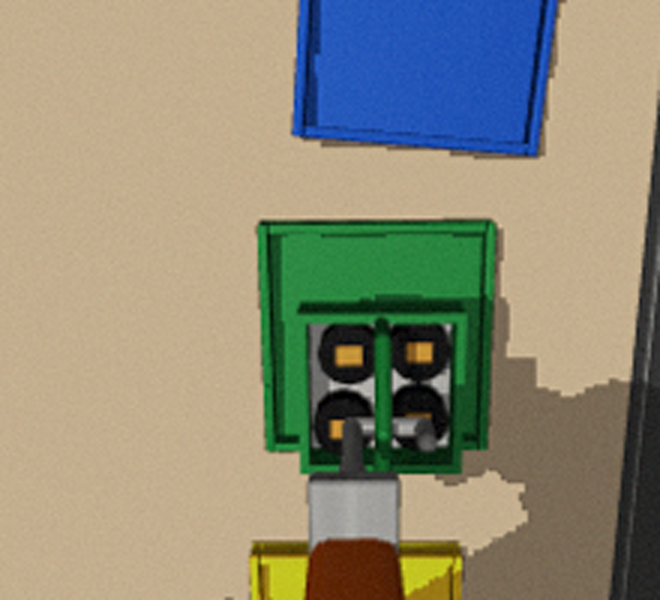

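The green basket sits inside the tray outline (crop (385,390) against tray (378,335)). I lower it, free the hook and back out.

```bash
python3 -m handwheel '[{"dx":0,"dy":0,"dz":2,"wx":0,"wy":0,"wz":0,"claw":0},{"dx":0,"dy":0,"dz":2,"wx":0,"wy":0,"wz":0,"claw":0},{"dx":0,"dy":0,"dz":1.2,"wx":0,"wy":0,"wz":0,"claw":0},{"dx":0,"dy":0,"dz":0.6,"wx":0,"wy":0,"wz":0,"claw":0},{"dx":0,"dy":0,"dz":0.5,"wx":0,"wy":0,"wz":0,"claw":0},{"dx":0,"dy":0,"dz":0.5,"wx":0,"wy":0,"wz":0,"claw":0},{"dx":0,"dy":0,"dz":0.7,"wx":0,"wy":0,"wz":0,"claw":0},{"dx":0,"dy":0,"dz":1.3,"wx":0,"wy":0,"wz":0,"claw":0}]'
python3 -m handwheel '[{"dx":0,"dy":0,"dz":0,"wx":0,"wy":0,"wz":0,"claw":0},{"dx":0,"dy":0,"dz":0,"wx":0,"wy":0,"wz":0,"claw":0}]'
python3 -m handwheel '[{"dx":0,"dy":-0.6,"dz":0,"wx":0,"wy":0,"wz":0,"claw":0},{"dx":0,"dy":-0.7,"dz":0,"wx":0,"wy":0,"wz":0,"claw":0},{"dx":0,"dy":-0.7,"dz":0,"wx":0,"wy":0,"wz":0,"claw":0},{"dx":0,"dy":-0.6,"dz":0,"wx":0,"wy":0,"wz":0,"claw":0},{"dx":0,"dy":0,"dz":0,"wx":0,"wy":0,"wz":0,"claw":0}]'
python3 - <<'E'
from off import *
W=Cam('wrist'); W.crop('w10',200,40,220,200,3)
E
```

```text
clock: 18.7
position: [0.4251, 0.2355, 0.151]
tool_rot: [3.141, -0.001, 1.61]
force: [1.2, 0.6, -2.1]
grip_width: 0.0153
finger_force: 59.3
clock: 18.95
position: [0.425, 0.2352, 0.1513]
tool_rot: [-3.142, 0.0, 1.61]
force: [0.6, 0.9, -0.8]
grip_width: 0.0148
finger_force: 59.2
clock: 19.58
position: [0.3985, 0.2344, 0.1514]
tool_rot: [-3.142, -0.0, 1.61]
force: [0.4, 0.8, -0.6]
grip_width: 0.0153
finger_force: 59.2
```

View pics/w10.png

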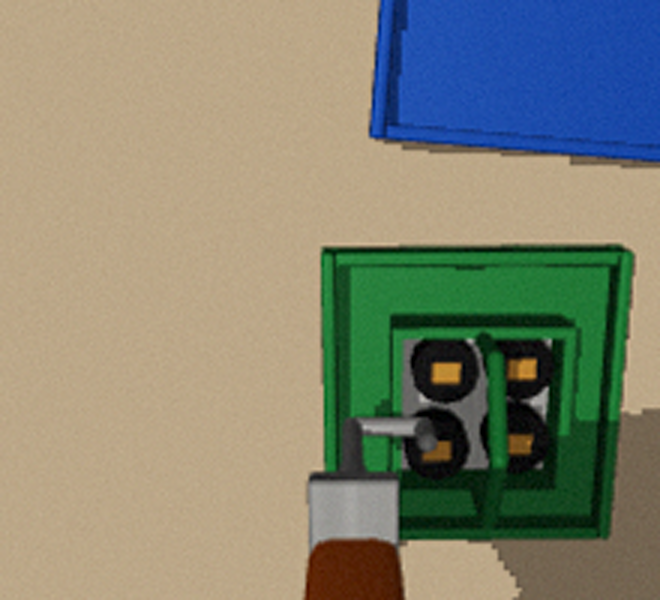

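The green basket stands in its tray with the bail (495,410) free of the hook tip (428,435). I save the last picture for the end. From here I fit the basket pose from the colour mask.

```bash
python3 -m handwheel '[{"dx":0,"dy":0,"dz":-3,"wx":0,"wy":0,"wz":0,"claw":0},{"dx":0,"dy":0,"dz":-4,"wx":0,"wy":0,"wz":0,"claw":0},{"dx":0,"dy":0,"dz":-4,"wx":0,"wy":0,"wz":0,"claw":0},{"dx":0,"dy":0,"dz":-4,"wx":0,"wy":0,"wz":-0.06,"claw":0},{"dx":0.2,"dy":4,"dz":0,"wx":0,"wy":0,"wz":0,"claw":0},{"dx":0.2,"dy":5,"dz":0,"wx":0,"wy":0,"wz":0,"claw":0},{"dx":0.2,"dy":5,"dz":0,"wx":0,"wy":0,"wz":0,"claw":0},{"dx":0,"dy":2.9,"dz":0,"wx":0,"wy":0,"wz":0,"claw":0}]'
python3 -m handwheel '[{"dx":0,"dy":0,"dz":0,"wx":0,"wy":0,"wz":0,"claw":0},{"dx":0,"dy":0,"dz":0,"wx":0,"wy":0,"wz":0,"claw":0}]'
cat > fit.py <<'E'
import sys; from off import *
from scipy.optimize import minimize
from scipy.ndimage import distance_transform_edt as edt
HS={'blue':((105,120,30),(130,255,255)),'red':((0,130,40),(6,255,255)),'green':((50,100,25),(85,255,255))}
def fit(n,x,y,a,z0=.020):
    W=Cam('wrist'); m=cv2.inRange(cv2.cvtColor(W.im,cv2.COLOR_BGR2HSV),*HS[n])
    g=np.zeros_like(m); pc=W.proj([x,y,.05])[0]; cv2.circle(g,tuple(int(v) for v in pc),48,255,-1); m&=g
    dm=edt(m==0); k=np.arange(-.0245,.0246,.002)
    ring=np.array([[s*.0245,t,.022] for s in(-1,1) for t in k]+[[t,s*.0245,.022] for s in(-1,1) for t in k])
    bail=np.array([[0,t,.0485+.0115*(1-abs(t)/.0225)] for t in np.linspace(-.0225,.0225,30)])
    M=np.vstack([ring,bail,bail]); P=np.argwhere(m)[:,::-1]
    def cost(p):
        R=Ro.from_euler('z',p[2]).as_matrix(); q=W.proj(M@R.T+[p[0],p[1],z0])
        d=cv2.remap(dm.astype(np.float32),q[:,0].astype(np.float32)[None],q[:,1].astype(np.float32)[None],1)[0]
        e=np.minimum(np.linalg.norm(P[:,None]-q[None],axis=2).min(1),6)
        return np.minimum(d,6).mean()+e.mean()
    best=min((minimize(cost,[x+i,y+j,a],method='Nelder-Mead',options=dict(initial_simplex=[[x+i,y+j,a],[x+i+.005,y+j,a],[x+i,y+j+.005,a],[x+i,y+j,a+.1]])) for i in(-.004,.004) for j in(-.004,.004)),key=lambda r:r.fun)
    x,y,a=best.x; s=monitor.observe(); print(n,best.x.round(4),'cost',round(best.fun,2),len(P),'TCP',s['position'].round(4),s['tool_rot'].round(3))
    u=np.array([np.cos(a),np.sin(a)]); print('pre offs',offs([*(np.array([x,y])-.033*u-[-.0005,.0035]),.168]))
fit(sys.argv[1],*map(float,sys.argv[2:]))
E
python3 fit.py blue .5985 .2635 .1
```

```text
clock: 20.62
position: [0.5685, 0.2568, 0.3006]
tool_rot: [-3.141, 0.001, 1.669]
force: [-0.5, -0.2, -1.0]
grip_width: 0.0152
finger_force: 59.4
clock: 20.88
position: [0.5661, 0.2567, 0.301]
tool_rot: [-3.141, 0.0, 1.67]
force: [-0.2, -0.3, -2.3]
grip_width: 0.0153
finger_force: 59.3
blue [0.5944 0.2617 0.1408] cost 1.64 562 TCP [0.566  0.2569 0.3013] [-3.141 -0.     1.67 ]
pre offs [-0.3  -0.4  13.33]
```

```bash
sed -i 's/,48,255/,36,255/' fit.py; python3 fit.py blue .597 .2625 .12
python3 - <<'E'
from off import *
W=Cam('wrist'); m=cv2.inRange(cv2.cvtColor(W.im,cv2.COLOR_BGR2HSV),(105,120,30),(130,255,255))
p=W.proj([.597,.2625,.05])[0].astype(int); print(p)
for r in m[p[1]-34:p[1]+40:2,p[0]-44:p[0]+40]: print(''.join('#' if v else '.' for v in r))
E
```

```text
blue [0.5946 0.2614 0.1433] cost 1.65 575 TCP [0.5659 0.2571 0.3015] [-3.141 -0.     1.67 ]
pre offs [-0.36 -0.39 13.35]
[342 151]
....................................................................................
....................................................................................
....................................................................................
....................................................................................
....................................................................................
....................................................................................
....................................................................................
....................................................................................
......................####...##########..####.......................................
......................##..................####..............####....................
......................##.................#####.............#####....................
......................##..........
[... 1475 characters left out ...]
....................
....................................................................................
....................................................................................
....................................................................................
....................................................................................
....................................................................................
....................................................................................
....................................................................................
....................................................................................
```

Blue's mask is clean and the fit is consistent. To keep clear of the bay's -x wall I use a slightly shorter stand-off: 30 mm before the bail, then 19.5 mm in.

```bash
python3 -m handwheel '[{"dx":-0.35,"dy":-0.15,"dz":2,"wx":0,"wy":0,"wz":-0.03,"claw":0},{"dx":0,"dy":0,"dz":3,"wx":0,"wy":0,"wz":0,"claw":0},{"dx":0,"dy":0,"dz":3,"wx":0,"wy":0,"wz":0,"claw":0},{"dx":0,"dy":0,"dz":3,"wx":0,"wy":0,"wz":0,"claw":0},{"dx":0,"dy":0,"dz":2.3,"wx":0,"wy":0,"wz":0,"claw":0},{"dx":0,"dy":0,"dz":0,"wx":0,"wy":0,"wz":0,"claw":0},{"dx":0,"dy":0,"dz":0,"wx":0,"wy":0,"wz":0,"claw":0}]'
python3 -m handwheel '[{"dx":0,"dy":0.7,"dz":0,"wx":0,"wy":0,"wz":0,"claw":0},{"dx":0,"dy":0.7,"dz":0,"wx":0,"wy":0,"wz":0,"claw":0},{"dx":0,"dy":0.55,"dz":0,"wx":0,"wy":0,"wz":0,"claw":0},{"dx":0,"dy":0,"dz":0,"wx":0,"wy":0,"wz":0,"claw":0},{"dx":0,"dy":0,"dz":0,"wx":0,"wy":0,"wz":0,"claw":0}]'
python3 - <<'E'
from off import *
W=Cam('wrist'); m=cv2.inRange(cv2.cvtColor(W.im,cv2.COLOR_BGR2HSV),(105,120,30),(130,255,255))
print(W.c, monitor.observe()['position'])
h=cv2.cvtColor(W.im,cv2.COLOR_BGR2GRAY)
for y in range(140,200,3): print(y,''.join('#' if v else ('o' if g>110 else '.' if g<55 else ' ') for v,g in zip(m[y,290:385],h[y,290:385])))
E
```

```text
clock: 21.9
position: [0.5656, 0.2535, 0.1695]
tool_rot: [3.14, -0.0, 1.7]
force: [-0.6, -0.2, -0.5]
grip_width: 0.0153
finger_force: 59.1
clock: 22.52
position: [0.5845, 0.2557, 0.1682]
tool_rot: [-3.141, 0.0, 1.7]
force: [0.5, -0.3, -1.8]
grip_width: 0.0156
finger_force: 59.5
[318.26008722 192.75023795] [0.58450595 0.25577636 0.16824264]
140                .        .  ..       .                   . .    .          .                    
143 ..   .       .             .   .       .  ....          .    .    .                    .       
146 oooooooooooooooooooo     ......... . .. .    .  . .  .  .  ..  ..    .         .               
149 ooooooooooooooooooooooooooooooooooooooooooooooooooooo      ....... . . .   .     .  .        . 
152 oooooooooooooooooooooooooooooooooooooooooooooooooooooooooooooooooooooooooooooooooooooo      ...
155 ooooooooooooooooooooooooooooooooooooooooooooooooooooooooooooooooooooooooooooooooooooooooooooooo
158      oooooooooooooooooooooooooooooooooooooooooooooooooooooooooooooooooooooooooooooooooooooooooo
161         o #### oo ......     oooo      ooooooooooooooo
[... 541 characters left out ...]

179            #### oo ....... .          #######     ............  ######     oooooooooooo .. .   
182            ####  ........   ..ooooooooo##### o   .............. ######       oooooooooo....  . 
185            #### .........   ........   ######.....        ......######          oooooo ....    
188            ####.......       ......... ######....         ......#####                 .......  
191            #### ......       ........  ######.................. ######               ..  .. .. 
194            ####  .......    ........ oo##### o .............  o #####                ....... . 
197            ###..........   . .............###########################               ...........
```

The bail is about 14 mm from the stem, so I go 3.5 mm further in and then lift.

```bash
python3 -m handwheel '[{"dx":0,"dy":0.35,"dz":0,"wx":0,"wy":0,"wz":0,"claw":0},{"dx":0,"dy":0,"dz":-1,"wx":0,"wy":0,"wz":0,"claw":0},{"dx":0,"dy":0,"dz":-0.7,"wx":0,"wy":0,"wz":0,"claw":0},{"dx":0,"dy":0,"dz":-0.5,"wx":0,"wy":0,"wz":0,"claw":0},{"dx":0,"dy":0,"dz":-0.5,"wx":0,"wy":0,"wz":0,"claw":0},{"dx":0,"dy":0,"dz":-0.5,"wx":0,"wy":0,"wz":0,"claw":0},{"dx":0,"dy":0,"dz":-0.8,"wx":0,"wy":0,"wz":0,"claw":0},{"dx":0,"dy":0,"dz":-1.5,"wx":0,"wy":0,"wz":0,"claw":0}]'
python3 -m handwheel '[{"dx":0,"dy":0,"dz":-2,"wx":0,"wy":0,"wz":0,"claw":0},{"dx":0,"dy":0,"dz":-2,"wx":0,"wy":0,"wz":0,"claw":0},{"dx":0,"dy":0,"dz":-2,"wx":0,"wy":0,"wz":0,"claw":0},{"dx":0,"dy":0,"dz":-2,"wx":0,"wy":0,"wz":0,"claw":0},{"dx":0,"dy":0,"dz":-2,"wx":0,"wy":0,"wz":0,"claw":0},{"dx":0,"dy":0,"dz":-1.5,"wx":0,"wy":0,"wz":0,"claw":0},{"dx":0,"dy":0,"dz":0,"wx":0,"wy":0,"wz":0,"claw":0}]'
python3 fit.py blue .597 .26 .13 .17
python3 trays.py; python3 -c "
from off import *
print(offs([.435,.3535,.34]))"
```

```text
clock: 23.58
position: [0.5879, 0.2562, 0.2238]
tool_rot: [-3.141, 0.0, 1.7]
force: [-0.2, 0.1, -3.7]
grip_width: 0.0154
finger_force: 59.2
clock: 24.45
position: [0.5885, 0.2563, 0.3395]
tool_rot: [3.14, -0.001, 1.7]
force: [-0.1, 0.2, -4.2]
grip_width: 0.0151
finger_force: 59.5
blue [0.5942 0.2641 0.1224] cost 4.6 821 TCP [0.5881 0.2563 0.3384] [ 3.141 -0.     1.7  ]
pre offs [ 0.36 -2.59 17.04]
blue [('top', [0.4473, 0.3506], 570), ('scene', [0.4392, 0.3516], 234)]
green [('top', [0.4347, 0.2413], 560), ('scene', [0.4349, 0.2362], 291)]
yellow []
red [('top', [0.4472, -0.0222], 685), ('scene', [0.4494, -0.0266], 528)]
[ 11.61 -13.91  -0.23]
```

```bash
python3 -m handwheel '[{"dx":0.6,"dy":-0.7,"dz":0,"wx":0,"wy":0,"wz":0,"claw":0},{"dx":1.2,"dy":-1.4,"dz":0,"wx":0,"wy":0,"wz":0,"claw":0},{"dx":1.6,"dy":-2,"dz":0,"wx":0,"wy":0,"wz":0,"claw":0},{"dx":1.6,"dy":-2,"dz":0,"wx":0,"wy":0,"wz":0,"claw":0},{"dx":1.6,"dy":-2,"dz":0,"wx":0,"wy":0,"wz":0,"claw":0},{"dx":1.6,"dy":-2,"dz":0,"wx":0,"wy":0,"wz":0,"claw":0},{"dx":1.6,"dy":-2,"dz":0,"wx":0,"wy":0,"wz":0,"claw":0},{"dx":1,"dy":-1.2,"dz":0,"wx":0,"wy":0,"wz":0,"claw":0}]'
python3 -m handwheel '[{"dx":0.6,"dy":-0.6,"dz":0,"wx":0,"wy":0,"wz":0,"claw":0},{"dx":0,"dy":0,"dz":1.5,"wx":0,"wy":0,"wz":0,"claw":0},{"dx":0,"dy":0,"dz":2.5,"wx":0,"wy":0,"wz":0,"claw":0},{"dx":0,"dy":0,"dz":3,"wx":0,"wy":0,"wz":0,"claw":0},{"dx":0,"dy":0,"dz":2,"wx":0,"wy":0,"wz":0,"claw":0},{"dx":0,"dy":0,"dz":1,"wx":0,"wy":0,"wz":0,"claw":0},{"dx":0,"dy":0,"dz":0,"wx":0,"wy":0,"wz":0,"claw":0},{"dx":0,"dy":0,"dz":0,"wx":0,"wy":0,"wz":0,"claw":0}]'
python3 - <<'E'
from off import *
W=Cam('wrist'); print(offs([.4355,.3512,.152]))
m=cv2.inRange(cv2.cvtColor(W.im,cv2.COLOR_BGR2HSV),(105,120,20),(130,255,255))
for y in range(60,230,4): print(y,''.join('#' if v else ' ' for v in m[y,240:420:2]))
E
```

```text
clock: 25.6
position: [0.4404, 0.3475, 0.3383]
tool_rot: [-3.141, -0.001, 1.702]
force: [0.3, 0.7, -2.2]
grip_width: 0.0152
finger_force: 59.3
clock: 26.6
position: [0.4361, 0.3514, 0.2389]
tool_rot: [3.141, -0.0, 1.699]
force: [-0.8, 0.1, -1.6]
grip_width: 0.0158
finger_force: 59.2
[-0.03 -0.07  8.7 ]
60                                                                                           
64                                                                                           
68                                                                                           
72                                                                                           
76                                                                                           
80                                                                                           
84                                                                                           
88                                                                                           
92                                          
[... 2578 characters left out ...]
                                   
204                                                                                           
208                                                                                          #
212                                                                                          #
216                                                                                          #
220                                                                                         ##
224                                                                                         ##
228                                                                                        ###
```

The blue basket sits over the blue tray just as green did. I lower it, release it, and go on to red.

```bash
python3 -m handwheel '[{"dx":0,"dy":0,"dz":2,"wx":0,"wy":0,"wz":0,"claw":0},{"dx":0,"dy":0,"dz":2,"wx":0,"wy":0,"wz":0,"claw":0},{"dx":0,"dy":0,"dz":1.2,"wx":0,"wy":0,"wz":0,"claw":0},{"dx":0,"dy":0,"dz":0.6,"wx":0,"wy":0,"wz":0,"claw":0},{"dx":0,"dy":0,"dz":0.5,"wx":0,"wy":0,"wz":0,"claw":0},{"dx":0,"dy":0,"dz":0.5,"wx":0,"wy":0,"wz":0,"claw":0},{"dx":0,"dy":0,"dz":0.7,"wx":0,"wy":0,"wz":0,"claw":0},{"dx":0,"dy":0,"dz":1.2,"wx":0,"wy":0,"wz":0,"claw":0}]'
python3 -m handwheel '[{"dx":0,"dy":0,"dz":0,"wx":0,"wy":0,"wz":0,"claw":0},{"dx":0,"dy":0,"dz":0,"wx":0,"wy":0,"wz":0,"claw":0},{"dx":0,"dy":-0.6,"dz":0,"wx":0,"wy":0,"wz":0,"claw":0},{"dx":0,"dy":-0.7,"dz":0,"wx":0,"wy":0,"wz":0,"claw":0},{"dx":0,"dy":-0.7,"dz":0,"wx":0,"wy":0,"wz":0,"claw":0},{"dx":0,"dy":-0.6,"dz":0,"wx":0,"wy":0,"wz":0,"claw":0},{"dx":0,"dy":0,"dz":0,"wx":0,"wy":0,"wz":0,"claw":0}]'
python3 fit.py blue .445 .355 .13 .004
```

```text
clock: 27.65
position: [0.4358, 0.3516, 0.151]
tool_rot: [3.141, -0.001, 1.7]
force: [-0.8, 0.6, -1.9]
grip_width: 0.0156
finger_force: 59.5
clock: 28.52
position: [0.4094, 0.3482, 0.1514]
tool_rot: [-3.141, -0.0, 1.7]
force: [0.3, 0.8, -1.8]
grip_width: 0.0152
finger_force: 59.3
blue [0.4464 0.3505 0.3301] cost 4.54 2172 TCP [0.4097 0.3482 0.1514] [ 3.142 -0.     1.7  ]
pre offs [-1.26  0.44 -1.66]
```

```bash
python3 -m handwheel '[{"dx":0,"dy":0,"dz":-1.5,"wx":0,"wy":0,"wz":0,"claw":0},{"dx":0,"dy":0,"dz":-1.5,"wx":0,"wy":0,"wz":0,"claw":0},{"dx":0,"dy":0,"dz":-4,"wx":0,"wy":0,"wz":0,"claw":0},{"dx":0,"dy":0,"dz":-4,"wx":0,"wy":0,"wz":0,"claw":0},{"dx":0,"dy":0,"dz":-4,"wx":0,"wy":0,"wz":0.125,"claw":0},{"dx":0,"dy":0,"dz":0,"wx":0,"wy":0,"wz":0.124,"claw":0},{"dx":-2.5,"dy":3,"dz":0,"wx":0,"wy":0,"wz":0,"claw":0},{"dx":-3,"dy":4,"dz":0,"wx":0,"wy":0,"wz":0,"claw":0}]'
python3 -m handwheel '[{"dx":-3,"dy":4,"dz":0,"wx":0,"wy":0,"wz":0,"claw":0},{"dx":-3,"dy":4,"dz":0,"wx":0,"wy":0,"wz":0,"claw":0},{"dx":-3.4,"dy":3.1,"dz":0,"wx":0,"wy":0,"wz":0,"claw":0},{"dx":0,"dy":0,"dz":0,"wx":0,"wy":0,"wz":0,"claw":0},{"dx":0,"dy":0,"dz":0,"wx":0,"wy":0,"wz":0,"claw":0}]'
python3 fit.py red .604 .179 -.12
python3 trays.py
python3 - <<'E'
from off import *
W=Cam('wrist'); m=cv2.inRange(cv2.cvtColor(W.im,cv2.COLOR_BGR2HSV),(0,130,40),(6,255,255))
p=W.proj([.604,.179,.05])[0].astype(int); print(p)
for r in m[p[1]-34:p[1]+40:3,p[0]-40:p[0]+40]: print(''.join('#' if v else '.' for v in r))
E
```

```text
clock: 29.58
position: [0.473, 0.2851, 0.3026]
tool_rot: [3.141, -0.001, 1.453]
force: [0.4, -0.3, -1.1]
grip_width: 0.0151
finger_force: 59.5
clock: 30.2
position: [0.5716, 0.1787, 0.302]
tool_rot: [3.141, -0.001, 1.451]
force: [-0.0, 1.2, -1.0]
grip_width: 0.0153
finger_force: 59.4
red [ 0.6023  0.1754 -0.1019] cost 1.44 577 TCP [0.5714 0.1793 0.3019] [ 3.141e+00 -1.000e-03  1.452e+00]
pre offs [-0.43 -0.09 13.39]
blue [('scene', [0.4379, 0.3543], 204)]
green [('top', [0.4347, 0.2415], 576), ('scene', [0.435, 0.2359], 287)]
yellow []
red [('top', [0.4475, -0.0222], 680), ('scene', [0.4493, -0.0268], 525)]
[343 150]
................................................................................
................................................................................
................................................................................
................................................................................
................................................................................
.......................................................###............
[... 849 characters left out ...]
............####............####....................
...................###.##.........#####.####..##.#.########.....................
...................######.############.#############.######.....................
.......................................###......................................
.......................................###......................................
................................................................................
................................................................................
................................................................................
................................................................................
```

```bash
python3 -m handwheel '[{"dx":-0.4,"dy":0,"dz":2,"wx":0,"wy":0,"wz":0,"claw":0},{"dx":0,"dy":0,"dz":3,"wx":0,"wy":0,"wz":0,"claw":0},{"dx":0,"dy":0,"dz":3,"wx":0,"wy":0,"wz":0,"claw":0},{"dx":0,"dy":0,"dz":3,"wx":0,"wy":0,"wz":0,"claw":0},{"dx":0,"dy":0,"dz":2.3,"wx":0,"wy":0,"wz":0,"claw":0},{"dx":0,"dy":0,"dz":0,"wx":0,"wy":0,"wz":0,"claw":0},{"dx":0,"dy":0,"dz":0,"wx":0,"wy":0,"wz":0,"claw":0}]'
python3 -m handwheel '[{"dx":0,"dy":0.7,"dz":0,"wx":0,"wy":0,"wz":0,"claw":0},{"dx":0,"dy":0.7,"dz":0,"wx":0,"wy":0,"wz":0,"claw":0},{"dx":0,"dy":0.7,"dz":0,"wx":0,"wy":0,"wz":0,"claw":0},{"dx":0,"dy":0,"dz":0,"wx":0,"wy":0,"wz":0,"claw":0},{"dx":0,"dy":0,"dz":0,"wx":0,"wy":0,"wz":0,"claw":0}]'
python3 - <<'E'
from off import *
W=Cam('wrist'); m=cv2.inRange(cv2.cvtColor(W.im,cv2.COLOR_BGR2HSV),(0,130,40),(6,255,255))
h=cv2.cvtColor(W.im,cv2.COLOR_BGR2GRAY)
for y in range(158,202,3): print(y,''.join('#' if v else ('o' if g>110 else '.' if g<55 else ' ') for v,g in zip(m[y,290:385],h[y,290:385])))
E
```

```text
clock: 31.28
position: [0.5716, 0.1749, 0.1694]
tool_rot: [3.141, -0.001, 1.451]
force: [0.4, -0.6, -1.4]
grip_width: 0.0151
finger_force: 59.2
clock: 31.9
position: [0.592, 0.172, 0.1682]
tool_rot: [-3.141, 0.0, 1.451]
force: [0.2, 0.3, -1.1]
grip_width: 0.0152
finger_force: 59.5
158 oooooooooooooooooooooooooooooooooooooo   ## ................... ..####o  oooooooo ..  .        
161 oooooooooooooooooo     ooooooooo ....######.....     ooooo......######     oooooo .            
164    o     ####.oo ......ooooooooo ....######.....      ooo ......######o           .    ..      
167          ####.oo  .....         .....#######................... #####  o                       
170          ####.oooo ................. ###### o ............. ooo #####                   .      
173          ####.ooooooo   .......  ooo ###### oooo ..... ooooooo ######              .           
176           ###. ooooo  ......  ooooooo#######..............  oo .#####  oo          ..          
179           #### oo ........ .         ######.       .......... o.####                ...        
182           ###.  ........    ..   oooo###### oo   .  .......... #.####               ....   .   
185           #### .........     ........#######....         .......#####               ...........
188           ###. ......  o   ..........######.....         ......#####                 ..........
191           .#.# ......     .. .......  ######.................. #####                 ..........
194           #### o........    ....... o ######............... o ..####                 ..........
197           ####.........  .................#...####......#.##########                  .........
200           ### ooo  oo oooooooooooooooooooo .#...#.####.####.########o                 .........
```

Same picture as the blue pick, so 2.5 mm more and then lift.

```bash
python3 -m handwheel '[{"dx":0,"dy":0.25,"dz":0,"wx":0,"wy":0,"wz":0,"claw":0},{"dx":0,"dy":0,"dz":-1,"wx":0,"wy":0,"wz":0,"claw":0},{"dx":0,"dy":0,"dz":-0.7,"wx":0,"wy":0,"wz":0,"claw":0},{"dx":0,"dy":0,"dz":-0.5,"wx":0,"wy":0,"wz":0,"claw":0},{"dx":0,"dy":0,"dz":-0.5,"wx":0,"wy":0,"wz":0,"claw":0},{"dx":0,"dy":0,"dz":-0.5,"wx":0,"wy":0,"wz":0,"claw":0},{"dx":0,"dy":0,"dz":-0.8,"wx":0,"wy":0,"wz":0,"claw":0},{"dx":0,"dy":0,"dz":-1.5,"wx":0,"wy":0,"wz":0,"claw":0}]'
python3 -m handwheel '[{"dx":0,"dy":0,"dz":-2,"wx":0,"wy":0,"wz":0,"claw":0},{"dx":0,"dy":0,"dz":-2,"wx":0,"wy":0,"wz":0,"claw":0},{"dx":0,"dy":0,"dz":-2,"wx":0,"wy":0,"wz":0,"claw":0},{"dx":0,"dy":0,"dz":-2,"wx":0,"wy":0,"wz":0,"claw":0},{"dx":0,"dy":0,"dz":-2,"wx":0,"wy":0,"wz":0,"claw":0},{"dx":0,"dy":0,"dz":-1.5,"wx":0,"wy":0,"wz":0,"claw":0},{"dx":0,"dy":0,"dz":0,"wx":0,"wy":0,"wz":0,"claw":0}]'
python3 trays.py
python3 - <<'E'
from off import *
W=Cam('wrist'); print(offs([.4385,-.0265,.34]))
m=cv2.inRange(cv2.cvtColor(W.im,cv2.COLOR_BGR2HSV),(0,130,40),(6,255,255))
for y in range(110,220,5): print(y,''.join('#' if v else ' ' for v in m[y,270:390]))
E
```

```text
clock: 32.95
position: [0.5943, 0.1716, 0.2238]
tool_rot: [-3.141, 0.0, 1.451]
force: [0.3, -0.2, -2.4]
grip_width: 0.0152
finger_force: 59.2
clock: 33.83
position: [0.5949, 0.1717, 0.3394]
tool_rot: [3.14, -0.001, 1.451]
force: [0.2, 0.9, -3.9]
grip_width: 0.0153
finger_force: 59.5
blue [('scene', [0.4383, 0.3531], 204)]
green [('top', [0.4344, 0.2419], 588), ('scene', [0.4348, 0.2365], 291)]
yellow [('top', [0.4289, 0.141], 124)]
red [('top', [0.4475, -0.0221], 681), ('scene', [0.5184, 0.3994], 166), ('scene', [0.4493, -0.0266], 523)]
[-21.54 -13.09  -0.22]
110                                                                                                                         
115                                                                                                                         
120                                                                                                                         
125                                                                                                                         
130                               
[... 1394 characters left out ...]
    ######                    ###                                      
190                             ####  #####             ##### ### # ### ###      #####                                      
195                             ###############         #### # ## ####################                                      
200                                                                                                                         
205                                                                                                                         
210                                                                                                                         
215
```

Red hangs level in the mask and its tray has not moved. I carry it over.

```bash
python3 -m handwheel '[{"dx":-0.7,"dy":-0.4,"dz":0,"wx":0,"wy":0,"wz":0,"claw":0},{"dx":-1.5,"dy":-0.9,"dz":0,"wx":0,"wy":0,"wz":0,"claw":0},{"dx":-2.2,"dy":-1.4,"dz":0,"wx":0,"wy":0,"wz":0,"claw":0},{"dx":-2.6,"dy":-1.6,"dz":0,"wx":0,"wy":0,"wz":0,"claw":0},{"dx":-2.6,"dy":-1.6,"dz":0,"wx":0,"wy":0,"wz":0,"claw":0},{"dx":-2.6,"dy":-1.6,"dz":0,"wx":0,"wy":0,"wz":0,"claw":0},{"dx":-2.6,"dy":-1.6,"dz":0,"wx":0,"wy":0,"wz":0,"claw":0},{"dx":-2.6,"dy":-1.6,"dz":0,"wx":0,"wy":0,"wz":0,"claw":0}]'
python3 -m handwheel '[{"dx":-2.2,"dy":-1.4,"dz":0,"wx":0,"wy":0,"wz":0,"claw":0},{"dx":-1.4,"dy":-0.7,"dz":0,"wx":0,"wy":0,"wz":0,"claw":0},{"dx":-0.5,"dy":-0.3,"dz":1.5,"wx":0,"wy":0,"wz":0,"claw":0},{"dx":0,"dy":0,"dz":2.5,"wx":0,"wy":0,"wz":0,"claw":0},{"dx":0,"dy":0,"dz":3,"wx":0,"wy":0,"wz":0,"claw":0},{"dx":0,"dy":0,"dz":2,"wx":0,"wy":0,"wz":0,"claw":0},{"dx":0,"dy":0,"dz":1,"wx":0,"wy":0,"wz":0,"claw":0},{"dx":0,"dy":0,"dz":0,"wx":0,"wy":0,"wz":0,"claw":0}]'
python3 - <<'E'
from off import *
W=Cam('wrist'); print(offs([.4385,-.0266,.152]))
m=cv2.inRange(cv2.cvtColor(W.im,cv2.COLOR_BGR2HSV),(0,130,30),(6,255,255))
for y in range(92,212,4): print(y,''.join('#' if v else ' ' for v in m[y,260:400:2]))
E
```

```text
clock: 34.98
position: [0.4663, 0.0106, 0.338]
tool_rot: [-3.141, 0.0, 1.45]
force: [-0.1, -1.5, -3.1]
grip_width: 0.0151
finger_force: 59.1
clock: 35.98
position: [0.4387, -0.0262, 0.2381]
tool_rot: [-3.141, 0.0, 1.451]
force: [-0.5, -0.8, -2.3]
grip_width: 0.0153
finger_force: 59.1
[-0.05 -0.04  8.66]
92                                                                       
96                                                                       
100                                                                       
104                                                                       
108                                                                       
112                                       ## # #######                    
116                         ##########################                    
120            # ######################################                   
124            ########## #############################                   
128            ### ######## ###########################                   
132            # ##### ######## ###############
[... 681 characters left out ...]
####                 
172                # ###            ###          ########                 
176                ######            ##          #### # #                 
180                #######          ###          ########                 
184                 # ###           ###          ########                 
188                 # ###           # #         ###                       
192                 ######  #      ### ############                       
196                    ########    ################                       
200                                                                       
204                                                                       
208
```

```bash
python3 -m handwheel '[{"dx":0,"dy":0,"dz":2,"wx":0,"wy":0,"wz":0,"claw":0},{"dx":0,"dy":0,"dz":2,"wx":0,"wy":0,"wz":0,"claw":0},{"dx":0,"dy":0,"dz":1.2,"wx":0,"wy":0,"wz":0,"claw":0},{"dx":0,"dy":0,"dz":0.6,"wx":0,"wy":0,"wz":0,"claw":0},{"dx":0,"dy":0,"dz":0.5,"wx":0,"wy":0,"wz":0,"claw":0},{"dx":0,"dy":0,"dz":0.5,"wx":0,"wy":0,"wz":0,"claw":0},{"dx":0,"dy":0,"dz":0.7,"wx":0,"wy":0,"wz":0,"claw":0},{"dx":0,"dy":0,"dz":1.2,"wx":0,"wy":0,"wz":0,"claw":0}]'
python3 -m handwheel '[{"dx":0,"dy":0,"dz":0,"wx":0,"wy":0,"wz":0,"claw":0},{"dx":0,"dy":0,"dz":0,"wx":0,"wy":0,"wz":0,"claw":0},{"dx":0,"dy":-0.6,"dz":0,"wx":0,"wy":0,"wz":0,"claw":0},{"dx":0,"dy":-0.7,"dz":0,"wx":0,"wy":0,"wz":0,"claw":0},{"dx":0,"dy":-0.7,"dz":0,"wx":0,"wy":0,"wz":0,"claw":0},{"dx":0,"dy":-0.6,"dz":0,"wx":0,"wy":0,"wz":0,"claw":0},{"dx":0,"dy":0,"dz":-1.5,"wx":0,"wy":0,"wz":0,"claw":0},{"dx":0,"dy":0,"dz":-1.5,"wx":0,"wy":0,"wz":0,"claw":0}]'
python3 -m handwheel '[{"dx":0,"dy":0,"dz":-4,"wx":0,"wy":0,"wz":0,"claw":0},{"dx":0,"dy":0,"dz":-5,"wx":0,"wy":0,"wz":0,"claw":0},{"dx":0,"dy":0,"dz":-5,"wx":0,"wy":0,"wz":0,"claw":0},{"dx":0,"dy":0,"dz":-4,"wx":0,"wy":0,"wz":0,"claw":0},{"dx":-3,"dy":0,"dz":0,"wx":0,"wy":0,"wz":-0.12,"claw":0},{"dx":-3,"dy":0,"dz":0,"wx":0,"wy":0,"wz":0,"claw":0},{"dx":0,"dy":0,"dz":0,"wx":0,"wy":0,"wz":0,"claw":0}]'
python3 trays.py
python3 - <<'E'
from off import *
T=Cam('top');S=Cam('scene');W=Cam('wrist')
hs=lambda C:cv2.cvtColor(C.im,cv2.COLOR_BGR2HSV)
def comps(C,lo,hi,a=6):
    k,l,s,c=cv2.connectedComponentsWithStats(cv2.inRange(hs(C),lo,hi)); return [(s[i].tolist(),c[i].round(1).tolist()) for i in range(1,k) if s[i][4]>a]
for C in (T,S,W): print(C.n,'orange',comps(C,(8,150,110),(20,255,255),20))
for n in ('brush','scraper','spatula','scoop','rack'):
    for C in (T,S,W):
        r=C.find(n,.45)
        if r: print(n,C.n,[(round(p,2),q,m.round(1).tolist()) for p,q,m,_ in r[:2]])
print(monitor.observe()['position'])
np.savez('cams.npz',**{f'{C.n}_{k}':v for C in(T,S,W) for k,v in dict(im=C.im,R=C.R,t=C.t,f=C.f,c=C.c).items()})
E
```

```text
clock: 37.02
position: [0.439, -0.026, 0.1509]
tool_rot: [3.141, -0.0, 1.451]
force: [0.8, 0.4, -1.9]
grip_width: 0.0153
finger_force: 59.4
clock: 38.02
position: [0.4126, -0.023, 0.1817]
tool_rot: [-3.141, 0.0, 1.451]
force: [0.6, -0.5, -1.4]
grip_width: 0.0153
finger_force: 59.4
clock: 38.9
position: [0.4088, -0.0844, 0.3613]
tool_rot: [3.141, -0.0, 1.568]
force: [0.1, 1.4, -2.1]
grip_width: 0.0153
finger_force: 59.4
blue [('top', [0.4461, 0.3582], 489), ('scene', [0.4378, 0.354], 206)]
green [('top', [0.4351, 0.2331], 558), ('scene', [0.4346, 0.2272], 291)]
yellow [('top', [0.4318, 0.1051], 708), ('scene', [0.432, 0.1036], 402)]
red [('scene', [0.4492, -0.0267], 467)]
top orange [([330, 186, 11, 6, 63], [334.8, 188.6])]
scene orange [([311, 34, 12, 4, 29], [316.1, 35.6]), ([262, 94, 5, 20, 40], [263.2, 103.4]), ([52, 116, 10, 9, 27], [56.3, 119.7]), ([46, 118, 9, 11, 29], [49.0, 122.7]), ([13, 127, 13, 11, 39], [19.0, 132.2]), ([0, 133, 10, 14, 49], [3.8, 139.7]), ([320, 209, 10, 9, 58], [324.7, 213.1])]
wrist orange [([336, 88, 6, 5, 25], [338.3, 90.2]), ([332, 105, 6, 5, 24], [3
[... 505 characters left out ...]
8, 223.0, 64.2, 80.4], [476.0, 271.1])]
spatula top [(0.58, [365.8, 190.2, 12.4, 8.3], [371.7, 196.3])]
spatula scene [(0.76, [288.3, 220.5, 12.1, 31.2], [293.3, 232.5])]
spatula wrist [(0.62, [436.5, 255.6, 58.9, 89.4], [469.0, 307.3])]
scoop scene [(0.71, [276.9, 233.5, 11.9, 48.5], [281.8, 250.0])]
scoop wrist [(0.72, [324.7, 81.0, 41.0, 42.2], [344.2, 99.1]), (0.65, [425.7, 286.0, 25.9, 21.3], [437.2, 295.9])]
rack top [(0.88, [305.9, 183.3, 97.7, 32.5], [349.1, 192.5]), (0.65, [289.0, 151.1, 16.2, 20.8], [296.9, 161.3])]
rack scene [(0.72, [269.9, 187.9, 80.7, 120.7], [309.5, 247.0])]
rack wrist [(0.63, [426.7, 127.2, 102.1, 194.7], [482.3, 199.4])]
[ 0.40932993 -0.082736    0.36130112]
```

The green tray reads about 9 mm shifted in y now, which I'll check at the end. Now I locate the rack place from the neighbouring handles and the clip.

Run:
```python
from lib import *
d=np.load('cams.npz'); C={}
for n in('top','scene','wrist'):
    c=Cam.__new__(Cam); c.n=n
    for k in('im','R','t','f','c'): setattr(c,k,d[f'{n}_{k}'])
    C[n]=c
B={'brush':((105,110,40),(130,255,255)),'scraper':((50,90,25),(85,255,255)),'clip':((6,150,90),(20,255,255))}
g={'brush':[.6,-.13,.17],'scraper':[.6,-.25,.17],'clip':[.65,-.19,.13]}
for n,(lo,hi) in B.items():
    obs=[]
    for c in C.values():
        p=c.proj(g[n])[0]; m=cv2.inRange(cv2.cvtColor(c.im,cv2.COLOR_BGR2HSV),lo,hi); k,l,s,q=cv2.connectedComponentsWithStats(m)
        i=min((i for i in range(1,k) if s[i][4]>12),key=lambda i:np.linalg.norm(q[i]-p)); print(n,c.n,s[i].tolist(),q[i].round(1),p.round(1)); obs.append((c,q[i]))
    X=tri(obs); X2=tri(obs[:2]); print('  =>',X.round(4),X2.round(4),[ (c.proj(X)[0]-q).round(1).tolist() for c,q in obs])
w=C['wrist']; w.crop('w11',400,90,140,230,2.5)
o=np.zeros((590,800,3),np.uint8); a=cv2.resize(w.im[110:325,400:540],None,fx=2.7,fy=2.7,interpolation=cv2.INTER_CUBIC); o[:a.shape[0],:a.shape[1]]=a
b=cv2.resize(w.im[0:130,220:400],None,fx=2.2,fy=2.2,interpolation=cv2.INTER_CUBIC); o[:b.shape[0],400:400+b.shape[1]]=b
t=C['top']; b=cv2.resize(t.im[235:275,160:315],None,fx=2.55,fy=2.55,interpolation=cv2.INTER_CUBIC); o[300:300+b.shape[0],400:400+b.shape[1]]=b
cv2.imwrite('pics/w11.png',o)
```

```text
brush top [313, 194, 8, 5, 30] [316.7 196.4] [322.7 200.9]
brush scene [321, 180, 7, 19, 107] [323.6 188.8] [317.5 191.9]
brush wrist [485, 174, 39, 37, 509] [509.8 193. ] [487.4 206.6]
  => [ 0.6161 -0.1116  0.178 ] [ 0.6125 -0.1128  0.1742] [[-0.1, -0.9], [1.9, -0.9], [-0.8, 0.4]]
scraper top [351, 193, 8, 7, 47] [354.3 195.5] [361.2 199.9]
scraper scene [300, 206, 8, 19, 118] [303.8 214.8] [296.1 219.1]
scraper wrist [467, 261, 36, 44, 904] [484.7 282.8] [470.7 296.2]
  => [ 0.6125 -0.2286  0.1727] [ 0.6128 -0.2293  0.1742] [[-0.1, 0.4], [0.3, 0.1], [0.0, 0.1]]
clip top [330, 186, 11, 7, 65] [334.7 188.7] [340.9 187.3]
clip scene [320, 209, 10, 9, 58] [324.7 213.1] [322.9 221. ]
clip wrist [497, 214, 20, 27, 408] [506.3 227.3] [502.4 238.1]
  => [ 0.6448 -0.1694  0.141 ] [ 0.6443 -0.1693  0.1402] [[-0.1, -0.3], [0.0, -0.1], [-0.1, 0.0]]
```

View pics/w11.png

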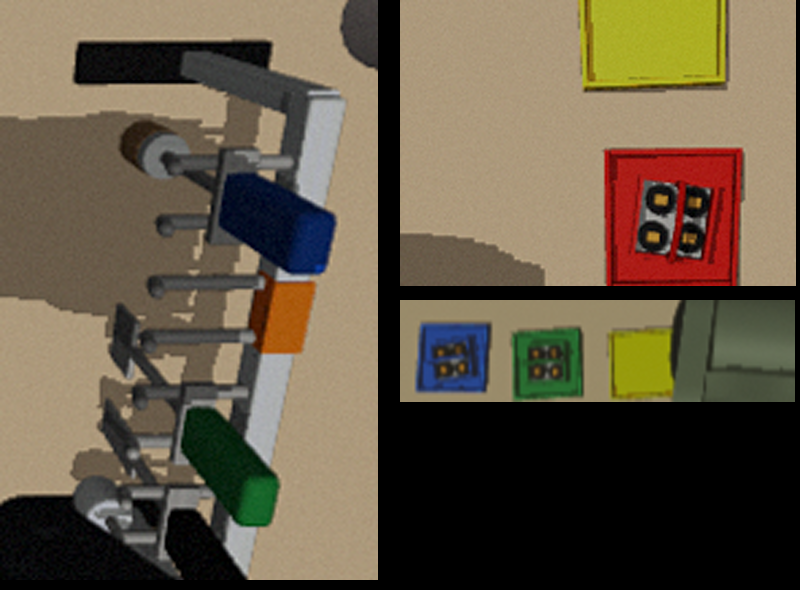

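The crop shows red standing in its tray, and the top inset shows blue and green standing in theirs. The place's prongs run (157,286)-(262,283) and (150,338)-(255,337), beside the clip at (280,315).

Run:
```python
from off import *
W=Cam('wrist');T=Cam('top'); L=lambda u,v:(400+u/2.7,110+v/2.7)
for q in ((190,285),(262,283),(183,338),(255,337)): print('prong',W.at(L(*q),.1315).round(4))
for q in ((150,286),(143,338)): print('tip top',W.at(L(*q),.142).round(4))
print('rail',T.at((302.6,188.5),.14).round(4),T.at((401.6,186.8),.14).round(4))
zf=.3613-.118+.00275
h=cv2.cvtColor(W.im,cv2.COLOR_BGR2GRAY)
for y in range(172,200,2): print(y,''.join('.' if g<60 else ('o' if g>110 else '-') for g in h[y,300:360]))
print(W.at((317.3,182),zf), monitor.observe()['position'])
```

```text
prong [ 0.6027 -0.1584  0.1315]
prong [ 0.6362 -0.1574  0.1315]
prong [ 0.6036 -0.1859  0.1315]
prong [ 0.638  -0.1854  0.1315]
tip top [ 0.5791 -0.1543  0.142 ]
tip top [ 0.5795 -0.1806  0.142 ]
rail [ 0.6474 -0.0669  0.14  ] [ 0.6443 -0.3841  0.14  ]
172 ------------------------------------------------------------
174 ----------------------------..------------------------------
176 --------------------------...........-----------------------
178 -------------------------.....................--------------
180 ---------------....-o-------------------.............-------
182 ---------------......------------------.....................
184 --------------.......-----------------.......-oo---.........
186 --------------.......--..-ooooooooooooo.----.-ooooooooooo---
188 --------------.......--..-ooooooooooooo-------oooooooooooooo
190 --------------.......-..-oooooooooooooooo---oooooooooooooooo
192 --------------..........-ooooooooooooooooooooooooooooooooooo
194 --------------.........-oooooooooooooooooooooooooooooooooooo
196 -------------..........-ooooooooooooooooooooooooooooooooooo-
198 ----............................-ooooooooooooooooooooooooo--
[ 0.40948644 -0.07827152  0.24605   ] [ 0.40934677 -0.08273014  0.36130992]
```

```bash
python3 -m handwheel '[{"dx":-2,"dy":4,"dz":0,"wx":0,"wy":0,"wz":0,"claw":0},{"dx":-2,"dy":4,"dz":0,"wx":0,"wy":0,"wz":0,"claw":0},{"dx":-2,"dy":4,"dz":0,"wx":0,"wy":0,"wz":0,"claw":0},{"dx":-2,"dy":4,"dz":0,"wx":0,"wy":0,"wz":0,"claw":0},{"dx":-1.1,"dy":3.4,"dz":0,"wx":0,"wy":0,"wz":0,"claw":0},{"dx":0,"dy":0,"dz":2,"wx":0,"wy":0,"wz":0,"claw":0},{"dx":0,"dy":0,"dz":0,"wx":0,"wy":0,"wz":0,"claw":0},{"dx":0,"dy":0,"dz":0,"wx":0,"wy":0,"wz":0,"claw":0}]'
python3 - <<'E'
from off import *
W=Cam('wrist'); print(offs([.603,-.174,.160]), monitor.observe()['tool_rot'])
h=cv2.cvtColor(W.im,cv2.COLOR_BGR2GRAY); m=cv2.inRange(cv2.cvtColor(W.im,cv2.COLOR_BGR2HSV),(6,150,90),(20,255,255))
zf=.3413-.118+.00275; print('foot',W.at((317.3,182),zf))
print('expect prongs',W.proj([[.585,-.157,.1315],[.635,-.157,.1315],[.585,-.185,.1315],[.635,-.185,.1315]]).round(0).tolist())
for y in range(150,215,2): print(y,''.join('#' if v else('.' if g<60 else ('o' if g>125 else '-')) for g,v in zip(h[y,270:400],m[y,270:400])))
E
```

```text
clock: 41.0
position: [0.6033, -0.1736, 0.342]
tool_rot: [3.141, -0.0, 1.571]
force: [-0.4, 0.2, -0.7]
grip_width: 0.0154
finger_force: 59.3
[-0.04 -0.06 18.22] [ 3.14058011e+00 -2.34449675e-06  1.57101923e+00]
foot [ 0.60351019 -0.16939898  0.22605   ]
expect prongs [[301.0, 146.0], [346.0, 146.0], [301.0, 171.0], [345.0, 171.0]]
150 oooooooooooooooooooooooooo---ooooooooooooo----------------------------------.##################-----------------------------------
152 oooooooooooooooooooooooooooooooooooooooooooooo------------------------------.##################-----------------------------------
154 ooooooooooooooooooooooooooooooooooooooooooooooooo---------------------------.#################.-----------------------------------
156 ooooooooooooooooooooooooooooooooooooooooooooooooooooo-----------------------.#################------------------------------------
158 ooooooooooooooooooooooooooooooooooooooooooooooooooooooooo-------------------.#################------------------------------------
160 oooooooooooooooooooooooooooooooooooooooooooooooooooooooooo-o----------------.###########
[... 2987 characters left out ...]
ooooooooooooooooooooo----
206 ooooooooooooooooooooooooooooooooo.----------------------------.---oooooooo--.-oooo----------------------oooooooooooooooooooooooooo
208 ooooooooooooooooooooooooooooooooo.-----------------------------.------------.-oooooo--------------------oooooooooooooooooooooooooo
210 ooooooooooooooooooooooooooooooooo.----------------------------..------------.-oooooooooo----------------oooooooooooooooooooooooooo
212 oooooooooooooooooooooooooooooooo-.----------------------------.-------------.-ooooooooooo---------------oooooooooooooooooooooooooo
214 ooooooooooooooooooooooooooooooo-..----------------------------...............-oooooooooooo-o------------oooooooooooooooooooooooooo
```

Run:
```python
from off import *
W=Cam('wrist')
h=cv2.cvtColor(W.im,cv2.COLOR_BGR2GRAY); m=cv2.inRange(cv2.cvtColor(W.im,cv2.COLOR_BGR2HSV),(6,150,90),(20,255,255))
ys=np.argwhere(m[:220,340:375].any(1)); print('clip rows',ys.min(),ys.max(),'exp centre',W.proj([.6446,-.1694,.141]).round(1), 'mid->',W.at((355,(ys.min()+ys.max())/2),.141))
for y in range(118,174,2): print(y,''.join('#' if v else('.' if g<60 else ('o' if g>125 else '-')) for g,v in zip(h[y,285:365],m[y,285:365])))
for r in (145,170,194.5): print(r,W.at((310,r),.1315).round(4),W.at((298,r),.142).round(4))
```

```text
clip rows 143 174 exp centre [[354.7 159. ]] mid-> [ 0.64489156 -0.16882663  0.141     ]
118 ---------..---....--------------..................--------------.--------------.
120 ---------..--....................................................---------------
122 --------------------------------.................--------------..---------------
124 -------------------------------------....----------------------.----------------
126 oo-------------------------------------------------------------.----------------
128 ooo------------------------------------------------------------.----------------
130 oooooo---------------------------------------------------------.----------------
132 ooooooo--------------------------------------------------------.----------------
134 oooooooooo-----------------------------------------------------.----------------
136 ooooooooooo---------------------------------------------------..----------------
138 oooooooooooooo-------------------------------------------------.----------------
140 oooooooooooooooo----------------------------------------------..--------
[... 838 characters left out ...]
-.#################-
162 ooooooooooooooooooooooooooooooooooooooooooooooooo------------.#################.
164 oooooooooooooooooooooooooooooooooooooooooooooooooo----------..#################-
166 oooooooooooooooo---------------------------------------.......#################-
168 ooooooooooooo-.....-...----.--...---..------.--.-------------.#################-
170 ooooooooooo-.......------------------------------------------.#################-
172 oooooooooo-.----...--.---------------...-----......---------..#################-
145 [ 0.5954 -0.1557  0.1315] [ 0.5827 -0.1537  0.142 ]
170 [ 0.5951 -0.1844  0.1315] [ 0.5821 -0.1815  0.142 ]
194.5 [ 0.5948 -0.2141  0.1315] [ 0.5815 -0.2103  0.142 ]
```

The prongs are at y = -0.156 and -0.184 and the stem is at -0.169, so it is centred. I lower the hook.

```bash
python3 -m handwheel '[{"dx":0,"dy":0,"dz":2,"wx":0,"wy":0,"wz":0,"claw":0},{"dx":0,"dy":0,"dz":3,"wx":0,"wy":0,"wz":0,"claw":0},{"dx":0,"dy":0,"dz":3,"wx":0,"wy":0,"wz":0,"claw":0},{"dx":0,"dy":0,"dz":3,"wx":0,"wy":0,"wz":0,"claw":0},{"dx":0,"dy":0,"dz":3,"wx":0,"wy":0,"wz":0,"claw":0},{"dx":0,"dy":0,"dz":2.5,"wx":0,"wy":0,"wz":0,"claw":0},{"dx":0,"dy":0,"dz":1.7,"wx":0,"wy":0,"wz":0,"claw":0},{"dx":0,"dy":0,"dz":0,"wx":0,"wy":0,"wz":0,"claw":0}]'
python3 -m handwheel '[{"dx":0,"dy":0.4,"dz":0,"wx":0,"wy":0,"wz":0,"claw":0},{"dx":0,"dy":0.4,"dz":0,"wx":0,"wy":0,"wz":0,"claw":0},{"dx":0,"dy":0,"dz":0.3,"wx":0,"wy":0,"wz":0,"claw":0},{"dx":0,"dy":0,"dz":0.2,"wx":0,"wy":0,"wz":0,"claw":0},{"dx":0,"dy":0,"dz":0,"wx":0,"wy":0,"wz":0,"claw":0},{"dx":0,"dy":0,"dz":0,"wx":0,"wy":0,"wz":0,"claw":0}]'
```

```text
clock: 42.1
position: [0.6031, -0.1736, 0.159]
tool_rot: [-3.141, -0.0, 1.571]
force: [-0.1, -0.3, -1.6]
grip_width: 0.0153
finger_force: 59.4
clock: 42.85
position: [0.6113, -0.1738, 0.1543]
tool_rot: [-3.142, 0.0, 1.571]
force: [0.8, 0.3, -1.7]
grip_width: 0.0157
finger_force: 59.5
```

```bash
for i in 1 2; do python3 -m handwheel '[{"dx":0,"dy":0,"dz":0.1,"wx":0,"wy":0,"wz":0,"claw":0},{"dx":0,"dy":0,"dz":0,"wx":0,"wy":0,"wz":0,"claw":0},{"dx":0,"dy":0,"dz":0,"wx":0,"wy":0,"wz":0,"claw":0}]' | egrep 'pos|force'; done
```

```text
position: [0.6113, -0.1737, 0.1533]
force: [-0.2, 0.2, -1.4]
finger_force: 59.5
position: [0.6114, -0.1738, 0.1527]
force: [-2.1, 1.7, 6.5]
finger_force: 60.8
```

Guard on the prongs (6.5 N). I release with a small opening and lift away.

```bash
python3 -m handwheel '[{"dx":0,"dy":0,"dz":0,"wx":0,"wy":0,"wz":0,"claw":30},{"dx":0,"dy":0,"dz":0,"wx":0,"wy":0,"wz":0,"claw":45},{"dx":0,"dy":0,"dz":0,"wx":0,"wy":0,"wz":0,"claw":45},{"dx":0,"dy":0,"dz":0,"wx":0,"wy":0,"wz":0,"claw":45},{"dx":0,"dy":0,"dz":0,"wx":0,"wy":0,"wz":0,"claw":45}]'
python3 -m handwheel '[{"dx":0,"dy":0,"dz":-1,"wx":0,"wy":0,"wz":0,"claw":45},{"dx":0,"dy":0,"dz":-2,"wx":0,"wy":0,"wz":0,"claw":45},{"dx":0,"dy":0,"dz":-3,"wx":0,"wy":0,"wz":0,"claw":45},{"dx":0,"dy":0,"dz":-4,"wx":0,"wy":0,"wz":0,"claw":45},{"dx":0,"dy":0,"dz":-4,"wx":0,"wy":0,"wz":0,"claw":45},{"dx":0,"dy":0,"dz":-4,"wx":0,"wy":0,"wz":0,"claw":45},{"dx":0,"dy":-5,"dz":-2,"wx":0,"wy":0,"wz":0,"claw":45},{"dx":0,"dy":-5,"dz":0,"wx":0,"wy":0,"wz":0,"claw":45}]'
python3 -m handwheel '[{"dx":0,"dy":-5,"dz":0,"wx":0,"wy":0,"wz":0,"claw":45},{"dx":0,"dy":0,"dz":0,"wx":0,"wy":0,"wz":0,"claw":45},{"dx":0,"dy":0,"dz":0,"wx":0,"wy":0,"wz":0,"claw":45}]'
python3 trays.py
python3 - <<'E'
from off import *
T=Cam('top');S=Cam('scene')
B={'lifter':((6,150,70),(20,255,255),[.611,-.170,.173]),'brush':((105,110,40),(130,255,255),[.613,-.112,.173]),'scraper':((50,90,25),(85,255,255),[.6127,-.229,.173])}
for n,(lo,hi,g) in B.items():
    obs=[]
    for c in (T,S):
        p=c.proj(g)[0]; m=cv2.inRange(cv2.cvtColor(c.im,cv2.COLOR_BGR2HSV),lo,hi); k,l,s,q=cv2.connectedComponentsWithStats(m)
        i=min((i for i in range(1,k) if s[i][4]>12),key=lambda i:np.linalg.norm(q[i]-p)); print(n,c.n,s[i].tolist(),q[i].round(1),p.round(1)); obs.append((c,q[i]))
    print('  =>',tri(obs).round(4))
for n in ('basket_red','basket_blue','basket_green'):
    for p,r,m,_ in T.find(n,.2)[:2]: print(n,round(p,2),r,T.at(m,.03).round(3))
E
```

```text
clock: 44.22
position: [0.6113, -0.1737, 0.1523]
tool_rot: [-3.142, 0.0, 1.571]
force: [0.7, 0.6, -0.4]
grip_width: 0.0384
finger_force: 0.0
clock: 45.22
position: [0.5102, -0.1747, 0.3545]
tool_rot: [3.139, 0.001, 1.57]
force: [0.4, -1.4, 0.7]
grip_width: 0.0387
finger_force: 0.0
clock: 45.6
position: [0.4619, -0.1736, 0.3534]
tool_rot: [3.14, -0.0, 1.571]
force: [0.7, 0.3, -0.6]
grip_width: 0.0385
finger_force: 0.0
blue [('top', [0.4459, 0.3588], 488), ('scene', [0.4378, 0.354], 203)]
green [('top', [0.4351, 0.2331], 552), ('scene', [0.4355, 0.227], 290)]
yellow [('top', [0.4317, 0.1033], 738), ('scene', [0.4322, 0.1031], 401)]
red [('top', [0.4519, -0.0135], 359), ('scene', [0.449, -0.0266], 472)]
lifter top [330, 186, 10, 6, 35] [332.9 187.9] [335.5 196.9]
lifter scene [312, 192, 7, 20, 116] [314.8 201.2] [314.1 201.2]
  => [ 0.6262 -0.1708  0.1839]
brush top [313, 194, 8, 7, 49] [316.6 196.9] [316.8 196.8]
brush scene [321, 179, 7, 20, 115] [323.7 188.2] [324.4 188.8]
  => [ 0.6115 -0.1118  0.1751]
scraper top [351, 193, 8, 5, 34] [354.8 194.9] [354.4 195.9]
scraper scene [301, 206, 7, 19, 114] [303.9 215.2] [304.1 215. ]
  => [ 0.6144 -0.231   0.1752]
basket_red 0.77 [288.2, 243.8, 12.9, 20.1] [ 0.45  -0.021  0.03 ]
basket_blue 0.66 [171.8, 249.3, 18.6, 15.8] [0.444 0.353 0.03 ]
basket_green 0.81 [208.7, 251.5, 15.3, 15.8] [0.437 0.231 0.03 ]
basket_green 0.57 [279.8, 247.9, 19.5, 13.6] [ 0.451 -0.021  0.03 ]
```

```bash
python3 -c "
from workcell import job_done
print(job_done())"
```

```text
the job is handed in; nothing more can be done
None
```

I handed the job in at about 46 s: the red, blue and green baskets stand in their own trays (there was no yellow basket), and the lifting hook hangs on its clip-marked place with the brush and scraper beside it still where they were.

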